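Pack the thread spools into the clamshell case

TASK

Pry the shut spool case open with the blade of the opener, swing its upper half fully back, and stand every thread spool on the table upright on a pin of its own in the case, pushed right down. Close the case again until the two halves meet edge to edge all round, and leave the opener lying across both bars of its rest. Do not disturb anything else on the table.

Things in the scene. Friction and masses are not known exactly. Their poses are not given: they have to be found in the camera images.
- case: Shallow red clamshell case, shut at the start, fixed; 110 (x) x 200 (y) x 48 mm shut. Origin: centre of its underside; x points from the front edge (towards the robot) to the hinge. Lower half: 24 mm high, walls and floor 4 mm, rim (the seam) 24 mm above the table; four upright steel pins in a row along its y axis, 46 mm apart, at x = 0.
- pin1 (a point): Foot of pin 1, on the case's inner floor (4 mm above the table). Every pin is 8 mm thick and 16 mm high with a round top; any spool may go on any pin. Numbered from the case's -y end to its +y end.
- pin2 (a point): Foot of pin 2, on the case's inner floor (4 mm above the table). Every pin is 8 mm thick and 16 mm high with a round top; any spool may go on any pin. Numbered from the case's -y end to its +y end.
- pin3 (a point): Foot of pin 3, on the case's inner floor (4 mm above the table). Every pin is 8 mm thick and 16 mm high with a round top; any spool may go on any pin. Numbered from the case's -y end to its +y end.
- pin4 (a point): Foot of pin 4, on the case's inner floor (4 mm above the table). Every pin is 8 mm thick and 16 mm high with a round top; any spool may go on any pin. Numbered from the case's -y end to its +y end.
- notch (a point): Middle of the pry notch in the case's front face, at seam height (24 mm above the table). With the case shut the notch is a slot 44 mm wide and 10 mm high (19 to 29 mm above the table), through the 4 mm front walls of both halves; the inside is open behind it. Axes as the case.
- hinge_line (a point): Middle of the hinge line, at seam height at the back edge of the case (55 mm behind the case's centre, 110 mm behind the notch). The hinge runs along the case's y axis. Axes as the case.
- lid (a joint): Angle of the upper half: 0 shut with the rims edge to edge, 1.57 upright, stops at 1.8 rad leaning back. Stiff friction hinge (0.14 N m): it stays where it is left, also half open, and must be pushed all the way to open and to close; about 2 to 3 N at its front edge moves it. No catch.
- lid_edge (a point): Point on the upper half: the middle of its front outer top edge; when shut, 24 mm above the notch point; it turns with the lid about the hinge line. Upper half: a shell 110 x 200 x 24 mm, walls and top 4 mm, no handle, front face flush with the lower half. Axes as the case when shut.
- opener: Opener: dark wooden handle 90 x 16 x 18 mm (x, y, z) with a flat steel blade 18 mm wide, 3 mm thick, standing out 50 mm from its +x end at mid height (9 mm above the handle's underside). About 70 g. Origin: centre of the handle's underside; x points to the blade's tip. Starts lying flat on the table.
- opener_tip (a point): Middle of the blade's end edge, 95 mm from the opener's origin along its x axis and 9 mm above its underside.
- rest_top (a point): Tool rest, fixed: foot 100 x 40 x 6 mm, two bars across it 8 mm thick, 68 mm apart (centres, along its x axis), tops 30 mm above the table; each bar has ears rising 12 mm that leave a 30 mm wide cradle for the opener's handle. The point: middle of the rest at the height of the bar tops, where the middle of the handle's underside belongs (handle along x, either way round).
- spool1: Spool of thread standing on end: 36 mm wide wooden flanges, 26 mm tall, 13 mm bore right through, 35 g. Origin: centre of its underside, z along the bore. May be absent. All spools are alike.
- spool2: Spool of thread standing on end: 36 mm wide wooden flanges, 26 mm tall, 13 mm bore right through, 35 g. Origin: centre of its underside, z along the bore. May be absent. All spools are alike.
- spool3: Spool of thread standing on end: 36 mm wide wooden flanges, 26 mm tall, 13 mm bore right through, 35 g. Origin: centre of its underside, z along the bore. May be absent. All spools are alike.
- spool4: Spool of thread standing on end: 36 mm wide wooden flanges, 26 mm tall, 13 mm bore right through, 35 g. Origin: centre of its underside, z along the bore. May be absent. All spools are alike.
- button_jar: Bystander, not part of the job: glass jar of buttons with a steel cap, 54 mm wide, 65 mm tall. Origin: centre of its underside.
- pin_tin: Bystander, not part of the job: flat round steel tin, 52 mm wide, 22 mm tall. Origin: centre of its underside.
- thread_cone: Bystander, not part of the job: tall grey cone of thread, foot 64 mm wide, 120 mm tall. Origin: centre of its underside.
Things that resemble listed ones, but are neither listed nor needed, are in the scene too. Leave any turquoise look-alike of the spool2 alone.

How it is judged:
By the outcome, as a careful person would: the job done as asked, in the order asked, and still so for the second after the job is handed in, with the robot touching nothing.
Of spool1, spool2, spool3, spool4 only 2 to 4 are there at a start; the rules pass over those that are not, and their reading is None.
At some moment in a run one of spool1, spool2, spool3, spool4 may be knocked a few centimetres aside while the robot is not near it.
It also fails if it takes over 210 s, if anything falls off the work surface, if the arm or the gripper's body presses on something with over 40 N, if the wrist force passes 120 N, or if a joint passes its speed limit or range.

ROBOT

A 6-joint arm with a two-finger parallel gripper is mounted at the origin on the work surface. World frame = base frame: x ahead of the robot, y to its left, z up, the work surface at z = 0. Lengths are in mm, angles in rad, forces in N, time in s.
With the tool pointing down it reaches from about 325 to 775 mm from the base axis. Payload 9.3 kg.
Tool frame: the origin (TCP) lies at the very end of the fingers, on their centre line; the grasp point (between the pads) lies 19 mm behind it; z points along the fingers, y is the line along which they close (so a half turn about z gives the same grasp; the last joint's range is limited). The gripper opens to 85 mm and grips with 20 to 120 N. Pads are 22 mm wide; open, the fingers measure 114 mm over their backs; the gripper's body (76 mm by 85 mm) begins 54 mm behind the grasp point. The pads swing forward as they close: fully open they stand 13 mm farther back than shut.
Start: joints at [-1.357, 0.259, 0.021, 1.334, 0, 1.418], TCP at [197.24, -513.413, 231.279] pointing down, gripper open.
Joint ranges: [-3.04, 3.04], [-0.91, 1.82], [-1.04, 1.36], [-1.92, 1.95], [-1.52, 1.45], [-3.14, 3.14]. Speed limits (rad/s): [2.22, 2.22, 2.79, 3.14, 3.14, 3.14].

INTERFACE

Orientations are given as a unit quaternion [x, y, z, w].
In Python, from cell import robot gives the robot as it stands.
- The arm moves only by the tool play_rows, never from a script. Its arguments are lists of equal length, an entry for each row: "dp": the shift along the tool's x, y, z normalised to -1 to 1, where 1 is 4 cm, a list of three; "twist": the turn about the tool's z normalised to -1 to 1, where 1 is 30 degrees; "claw": the opening, from 0 (shut) to 1 (fully open). A call has 1 to 5 rows; each row shifts and turns the commanded pose from where the row before left it, along the tool's axes as they then stand; what a row does not reach is not made up. A row lasts 1/8 s, in which the tool goes at most 62.5 mm and 10.7 degrees, less where a joint would pass 70% of its speed; a pose out of reach is approached as far as the arm can. A call with a number of a shift or a turn outside -1 to 1 is refused whole. A call with a gripper value outside its range is refused whole. The fingers move at their own pace and stop on an object; "newtons" is the grip in N (left out, the last holds). Time passes only in rows, so rows that do not move let the fingers close. It gives the time, the measured TCP pose, the force, the opening and the grip force at its end, in the units of the state.
- robot.get_state(): the state, without advancing time (a new reading comes with each control period).
- robot.get_image(name): name is "scene" or "side" or "wrist"; returns a dict with "image" (384x512x3 uint8, red, green, blue), "intrinsics" (3x3 intrinsics, pixels), "origin" and "attitude" of the camera in the world. Camera axes: x right, y down, z forward; pixel columns grow to the right and rows downward; lengths in mm; the calibration is good to about 2 mm. The wrist camera is an equidistant fisheye: a pixel r from the principal point sees the ray r / f radians off the axis. A picture is of the moment at which its call begins. There is no depth.
- robot.close_job(): hands the job in; it is judged then, once.
The state is a dict: "time_s": time; "joints": joint angles; "qd": joint speeds; "joint_efforts": joint torques, N m; "tcp_pos": TCP position; "eef_rot": TCP orientation; "force": force on the tool from outside, world axes, zero at the start; "torque": the same for the moment, N m; "width": finger opening in mm; "grasp_force": force on a finger pad.
Only numpy, scipy, OpenCV 4.12 (cv2) and the standard library are available. Lean on these libraries where they do the work, as an engineer would, in place of code of your own. Each camera call takes 0.05 s, during which the arm holds its last target. There are 200 camera calls.

## Working session

There is one attempt and no reset: what is moved stays moved. The work goes in short steps, Python scripts to look and compute and a tool call to move; the robot and the scene stay as the last step left them, time stands still between calls to the robot, and variables do not carry over. Pictures are saved under pics/ and viewed, at most 14 in all, crops included, and the job is handed in when it is done.

Besides the shell and the picture viewer there is one more tool, called after "Call:" in YAML: its name, and indented under it one key for each argument. play_rows: Moves the arm, as the interface text tells. Its arguments: {"type":"object","properties":{"dp":{"type":"array","items":{"type":"array","items":{"type":"number"}}},"twist":{"type":"array","items":{"type":"number"}},"claw":{"type":"array","items":{"type":"number"}},"newtons":{"type":"number"}},"required":["dp","twist","claw"]}

```bash
ls; mkdir -p pics
cat > h.py <<'E'
import numpy as np, cv2
from scipy.spatial.transform import Rotation as R
from cell import robot
def snap(name,fn=None):
    d=robot.get_image(name)
    if fn: cv2.imwrite('pics/'+fn,d['image'][:,:,::-1])
    np.savez('pics/'+(fn or name)+'.npz',**{k:np.array(v) for k,v in d.items()})
    return d
def rot(d):
    a=np.array(d['attitude'],float)
    return a if a.shape==(3,3) else R.from_quat(a).as_matrix()
def ray(d,u,v):
    K=np.array(d['intrinsics']); x=(u-K[0,2])/K[0,0]; y=(v-K[1,2])/K[1,1]
    if d.get('fish'):
        r=np.hypot(x,y); c=np.array([x*np.sin(r)/max(r,1e-9),y*np.sin(r)/max(r,1e-9),np.cos(r)])
    else: c=np.array([x,y,1.])
    return np.array(d['origin'],float),rot(d)@c
def onz(d,u,v,z):
    o,r=ray(d,u,v); return o+r*(z-o[2])/r[2]
def proj(d,p):
    K=np.array(d['intrinsics']); c=rot(d).T@(np.array(p,float)-np.array(d['origin'],float))
    if d.get('fish'):
        th=np.arctan2(np.hypot(c[0],c[1]),c[2]); n=np.hypot(c[0],c[1])+1e-9
        x,y=th*c[0]/n,th*c[1]/n
    else: x,y=c[0]/c[2],c[1]/c[2]
    return np.array([K[0,0]*x+K[0,2],K[1,1]*y+K[1,2]])
def load(fn,fish=False):
    z=np.load('pics/'+fn+'.npz'); d={k:z[k] for k in z.files}; d['fish']=fish; return d
E
python3 - <<'E'
from h import *
a=snap('scene','s0.png');b=snap('side','d0.png')
for d in(a,b):print(d['intrinsics'],d['origin'],d['attitude'])
print(robot.get_state())
for n in('s0','d0'):
    i=cv2.imread(f'pics/{n}.png');cv2.imwrite(f'pics/{n}b.png',cv2.resize(i,(800,600),interpolation=cv2.INTER_CUBIC))
E
```

```text
pics
[[369.9162848    0.         256.08039235]
 [  0.         369.9162848  196.94189535]
 [  0.           0.           1.        ]] [813.39465699 373.26390237 827.7182244 ] [ 0.33931759  0.89365341 -0.27302449 -0.10818865]
[[442.93708746   0.         263.79846004]
 [  0.         442.93708746 192.82136391]
 [  0.           0.           1.        ]] [-7.51308434e-01 -9.12335264e+02  9.43224675e+02] [ 0.88349096 -0.21616002  0.10406637 -0.40235402]
{'time_s': 0.1, 'joints': array([-1.35659205e+00,  2.59141557e-01,  2.08763126e-02,  1.33370478e+00,
       -1.29890922e-05,  1.41817686e+00]), 'qd': array([-0.00029071, -0.0009406 ,  0.00065553,  0.00133794, -0.00218282,
        0.00121303]), 'joint_efforts': array([ 4.78784568e-03, -5.56693983e+01,  3.45069659e+01,  1.17223177e-02,
       -9.59930571e-05,  1.19288336e-05]), 'tcp_pos': array([ 197.19011208, -513.18318498,  230.73876333]), 'eef_rot': array([ 9.83226972e-01,  1.82385245e-01, -2.45591092e-05, -5.86371054e-04]), 'force': array([ 0.59093899, -0.58386467, -0.73730446]), 'torque': array([0.00452996, 0.02532712, 0.03199424]), 'grasp_force': 0.0, 'width': 85.57903867405145}
```

View pics/s0b.png

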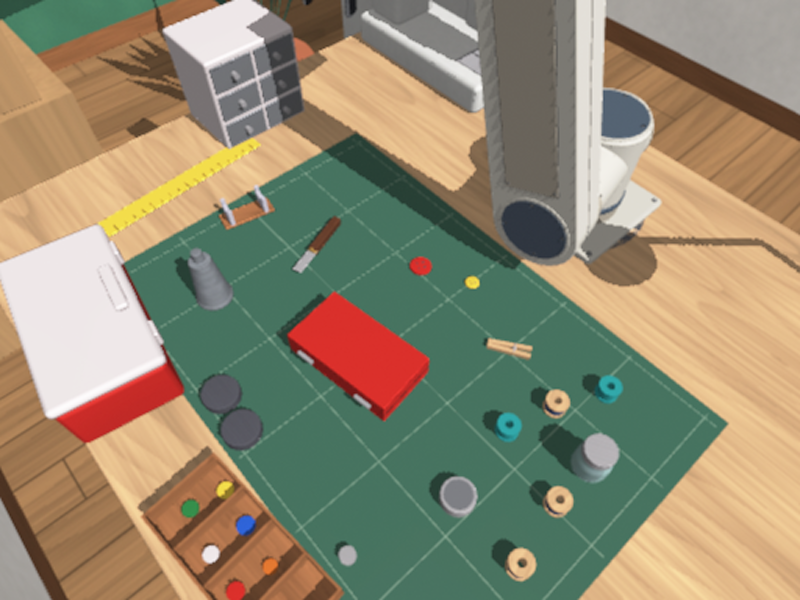

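View pics/d0b.png

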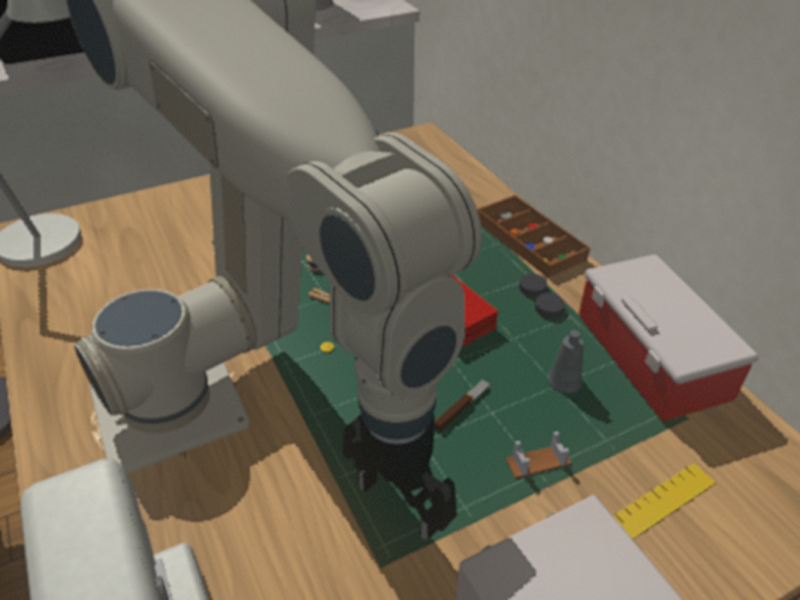

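```bash
cat >> h.py <<'E'
def box(x0,x1,y0,y1,z0,z1): return np.array([[x,y,z] for x in(x0,x1) for y in(y0,y1) for z in(z0,z1)],float)
def cyl(r,h,z0=0): 
    t=np.linspace(0,2*np.pi,24,endpoint=False); return np.array([[r*np.cos(a),r*np.sin(a),z] for a in t for z in(z0,z0+h)])
CASE=[box(-55,55,-100,100,0,48)]
OPEN=[box(-45,45,-8,8,0,18),box(45,95,-9,9,7.5,10.5)]
REST=[box(-50,50,-20,20,0,6)]+[box(s*34-4,s*34+4,-20,20,0,30) for s in(-1,1)]+[box(s*34-4,s*34+4,*((15,20) if e>0 else (-20,-15)),30,42) for s in(-1,1) for e in(-1,1)]
SPOOL=[cyl(18,26)]
S=4
def sil(d,parts,p,shape,z=0):
    m=np.zeros((shape[0]*S,shape[1]*S),np.uint8); c,s=np.cos(p[2]),np.sin(p[2])
    for q in parts:
        w=np.c_[q[:,0]*c-q[:,1]*s+p[0],q[:,0]*s+q[:,1]*c+p[1],q[:,2]+z]
        px=np.array([proj(d,a) for a in w]); h=cv2.convexHull(((px+.5)*S).astype(np.int32)); cv2.fillConvexPoly(m,h,1)
    return cv2.resize(m.astype(np.float32),(shape[1],shape[0]),interpolation=cv2.INTER_AREA)
def fit(d,mask,parts,p0,yaw=True,z=0):
    from scipy.optimize import minimize
    u=lambda p:sil(d,parts,[p[0]*20,p[1]*20,p[2]*.15 if yaw else 0],mask.shape,z)
    x0=np.array([p0[0]/20,p0[1]/20,p0[2]/.15]); n=3 if yaw else 2
    f=lambda q:np.abs(u(np.r_[q,0][:3])-mask).sum()
    r=minimize(f,x0[:n],method='Nelder-Mead',options=dict(initial_simplex=np.vstack([x0[:n]]+[x0[:n]+e*.8 for e in np.eye(n)]),xatol=.005,fatol=.2,maxiter=200))
    q=np.r_[r.x,0][:3]; return np.array([q[0]*20,q[1]*20,q[2]*.15]),r.fun/mask.sum()
E
python3 - <<'E'
from h import *
d=load('s0.png'); im=d['image'].astype(int); h=cv2.cvtColor(d['image'],cv2.COLOR_RGB2HSV)
ng=~((h[...,0]>60)&(h[...,0]<88)&(h[...,1]>70)); ng=cv2.morphologyEx(ng.astype(np.uint8),cv2.MORPH_OPEN,np.ones((2,2)))
n,lab,st,ce=cv2.connectedComponentsWithStats(ng)
for k in range(1,n):
    if 30<st[k,4]<5000: print(k,st[k],ce[k].round(1),onz(d,*ce[k],10)[:2].round(),h[lab==k].mean(0).round())
np.save('pics/lab.npy',lab)
E
```

```text
3 [188 139  32  37 345] [203.8 156.9] [ 459. -240.] [ 57.  89. 124.]
4 [121 159  30  41 777] [134.2 181. ] [ 655. -297.] [104.  24. 128.]
5 [263 165  15  13 162] [270.  170.9] [351. -77.] [ 14. 168. 184.]
7 [298 177  10   9  78] [302.6 181.2] [308.   9.] [ 36. 149. 199.]
8 [ 184  187   93   84 4096] [230.4 227.7] [550.  -9.] [  7. 192. 200.]
12 [312 217  30  15 275] [326.9 223.6] [358. 144.] [ 27.  89. 183.]
14 [ 128  241   41   51 1138] [148.9 264.7] [759. -59.] [115.  28.  95.]
15 [382 241  17  18 232] [389.9 249.6] [297. 296.] [ 89. 173. 140.]
16 [348 250  18  19 278] [356.5 259. ] [378. 258.] [ 33.  89. 179.]
20 [318 265  17  19 245] [325.7 273.9] [462. 234.] [ 90. 172. 146.]
22 [366 278  32  32 743] [381.6 293.6] [402. 351.] [119.  25. 148.]
24 [281 305  26  28 556] [293.8 318.5] [591. 258.] [115.  17. 142.]
26 [348 312  21  21 336] [357.7 321.9] [492. 355.] [ 27.  90. 184.]
33 [217 350  13  14 142] [223.  356.1] [755. 215.] [124.  21. 162.]
34 [324 351  21  23 367] [333.8 361.8] [592. 375.] [ 24.  92. 193.]
```

Run:
```python
from h import *
d=load('s0.png'); lab=np.load('pics/lab.npy'); m=lambda k:(lab==k).astype(np.float32)
# case: include white hinges? use filled
c=cv2.morphologyEx((lab==8).astype(np.uint8),cv2.MORPH_CLOSE,np.ones((9,9))).astype(np.float32)
for y in(0.3,-.3,.0): print('case',fit(d,c,CASE,[550,-9,y]))
for y in(-.3,.3,0,): print('op',fit(d,m(3),OPEN,[445,-240,y]))
for k in(16,26,34): print('sp',k,fit(d,m(k),SPOOL,[*onz(d,*np.argwhere(lab==k).mean(0)[::-1],13)[:2],0],False))
h=cv2.cvtColor(d['image'],cv2.COLOR_RGB2HSV)
# rest: crop component
sub=np.zeros(lab.shape,np.uint8); sub[115:148,138:178]=1
ng=~((h[...,0]>60)&(h[...,0]<88)&(h[...,1]>70))
ng=(ng&(sub>0)).astype(np.uint8); n,l2,st,ce=cv2.connectedComponentsWithStats(ng); k=1+st[1:,4].argmax(); print(st[k],ce[k])
for y in(-.6,0,.5): print('rest',fit(d,(l2==k).astype(np.float32),REST,[*onz(d,*ce[k],12)[:2],y]))
cv2.imwrite('pics/c.png',cv2.resize(np.hstack([d['image'][90:290,110:310,::-1],np.repeat((c+m(3)+(l2==k))[90:290,110:310,None]*250,3,2).astype(np.uint8)]),None,fx=2,fy=2,interpolation=cv2.INTER_CUBIC))
```

```text
case (array([ 5.54944256e+02, -5.81311471e+00,  1.67815621e-01]), np.float64(0.027862548828125))
case (array([ 5.54869155e+02, -5.38720345e+00,  1.58263711e-01]), np.float64(0.0276947021484375))
case (array([ 5.54618448e+02, -4.90798543e+00,  1.52837609e-01]), np.float64(0.0272674560546875))
op (array([ 4.36508438e+02, -2.48601100e+02,  3.59083810e-01]), np.float64(0.09528985507246376))
op (array([ 4.36059873e+02, -2.49077201e+02,  3.67679943e-01]), np.float64(0.09963768115942029))
op (array([ 4.35401388e+02, -2.48958634e+02,  3.60224742e-01]), np.float64(0.09728260869565217))
sp 16 (array([380.26353266, 258.54654178,   0.        ]), np.float64(0.09577338129496403))
sp 26 (array([493.16513161, 355.55318229,   0.        ]), np.float64(0.09542410714285714))
sp 34 (array([593.37706832, 374.16798261,   0.        ]), np.float64(0.10711852861035423))
[138 115  38  33 853] [154.1137163 128.7116061]
rest (array([ 5.11053760e+02, -4.03837841e+02, -2.01919055e-01]), np.float64(0.47640679953106685))
rest (array([ 5.10455742e+02, -4.04453824e+02, -1.67566919e-01]), np.float64(0.47750586166471276))
rest (array([ 5.10563515e+02, -4.03838931e+02, -1.89213433e-01]), np.float64(0.47750586166471276))
```

View pics/c.png

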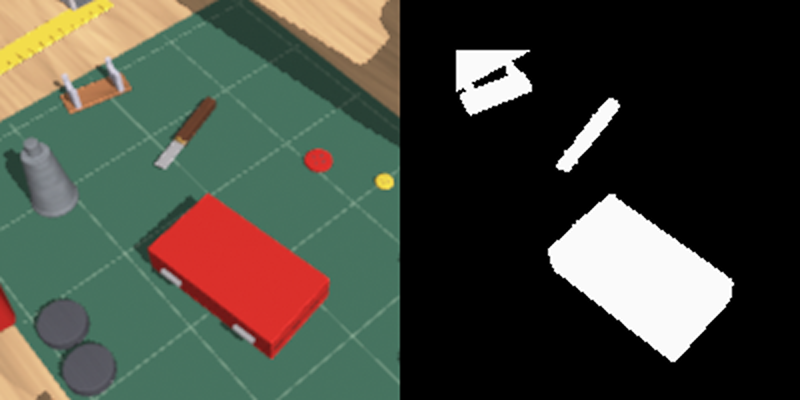

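```bash
cat >> h.py <<'E'
def yaw():
    m=R.from_quat(robot.get_state()['eef_rot']).as_matrix(); return np.arctan2(m[1,0],m[0,0])
def go(*pts,yw=None):
    """print total tool-axis shift (units of 40mm) between successive points, then twist"""
    s=robot.get_state(); p=np.array(s['tcp_pos']); m=R.from_quat(s['eef_rot']).as_matrix(); a=yaw()
    x=np.array([np.cos(a),np.sin(a),0]); M=np.c_[x,[x[1],-x[0],0],[0,0,-1]]
    print('tcp',p.round(1),'yaw',round(a,4),'w',round(s['width'],1),'gf',round(s['grasp_force'],1),'F',np.round(s['force'],1),'t',round(s['time_s'],2))
    if yw is not None:
        dy=(yw-a); t=-dy/np.radians(30); print('twist first',t.round(3)); x=np.array([np.cos(yw),np.sin(yw),0]); M=np.c_[x,[x[1],-x[0],0],[0,0,-1]]
    for q in pts:
        q=np.array(q,float); print('->',q.round(1),'dp',(M.T@(q-p)/40).round(3)); p=q
E
python3 - <<'E'
from h import *
d=load('s0.png'); h=cv2.cvtColor(d['image'],cv2.COLOR_RGB2HSV)
ng=~((h[...,0]>60)&(h[...,0]<88)&(h[...,1]>70))
print(h[126:146:3,140:176:4].tolist())
# foot-only edges: manual corner guess in px from crop (crop/2 + (110,90))
for n,c in dict(a=(62,99),b=(118,76),c=(131,87),e=(72,111)).items(): print(n,onz(d,c[0]/2+110,c[1]/2+90,6)[:2].round(1))
go([400,-262,120],[436+5*.93,-249+1.8,120],[440.6,-247.2,2.5],yw=.362)
E
```

```text
[[[16, 98, 228], [17, 98, 231], [16, 103, 221], [18, 91, 187], [77, 100, 115], [77, 96, 85], [101, 21, 97], [123, 14, 219], [77, 99, 116]], [[14, 88, 211], [12, 51, 218], [26, 64, 148], [77, 99, 116], [77, 90, 122], [30, 57, 112], [11, 125, 104], [128, 16, 179], [14, 119, 157]], [[15, 103, 144], [131, 12, 225], [77, 99, 116], [54, 53, 102], [12, 145, 201], [12, 144, 186], [12, 145, 172], [137, 13, 140], [12, 145, 171]], [[76, 96, 64], [125, 17, 162], [6, 49, 189], [12, 145, 187], [12, 144, 184], [12, 144, 177], [12, 146, 166], [12, 136, 154], [12, 103, 166]], [[12, 134, 146], [9, 86, 104], [147, 13, 197], [12, 144, 184], [12, 145, 180], [12, 146, 175], [12, 144, 175], [69, 68, 105], [77, 99, 116]], [[76, 92, 122], [12, 144, 172], [127, 16, 208], [12, 146, 177], [12, 145, 194], [28, 60, 115], [77, 99, 116], [75, 72, 139], [77, 100, 115]], [[77, 100, 115], [12, 145, 164], [8, 85, 198], [29, 59, 113], [77, 100, 115], [77, 98, 115], [77, 100, 115], [77, 99, 116], [77, 90, 122]]]
a [ 557.3 -421. ]
b [ 467.6 -405.5]
c [ 465.9 -373.3]
e [ 559.1 -390.6]
tcp [ 197.2 -513.2  230.7] yaw 0.3668 w 85.6 gf 0.0 F [ 0.6 -0.6 -0.7] t 0.1
twist first 0.009
-> [ 400. -262.  120.] dp [ 6.966 -4.077  2.768]
-> [ 440.6 -247.2  120. ] dp [1.081 0.014 0.   ]
-> [ 440.6 -247.2    2.5] dp [-1.000e-03 -0.000e+00  2.938e+00]
```

Call:
play_rows:
  dp:
    - [0.8,-0.45,0.2]
    - [0.8,-0.45,0.2]
    - [0.8,-0.45,0.2]
    - [0.8,-0.45,0.2]
    - [0.8,-0.45,0.2]
  twist: [0,0,0,0,0]
  claw: [0.7,0.6,0.6,0.6,0.6]
  newtons: 100

```text
time_s: 0.72
tcp_pos: [314.8, -370.9, 190.8]
eef_rot: [0.983, 0.182, -0.0, -0.0]
force: [1.2, 0.0, -0.6]
width: 51.0
grasp_force: 0.0
```

Call:
play_rows:
  dp:
    - [0.8,-0.45,0.3]
    - [0.8,-0.45,0.3]
    - [0.8,-0.45,0.3]
    - [0.6,-0.45,0.3]
    - [0,0,0]
  twist: [0,0,0,0,0]
  claw: [0.6,0.6,0.6,0.6,0.6]

```text
time_s: 1.35
tcp_pos: [400.7, -259.9, 142.3]
eef_rot: [0.983, 0.184, -0.001, -0.001]
force: [-0.1, -0.4, 0.0]
width: 51.4
grasp_force: 0.0
```

Run:
```python
from h import *
d=snap('wrist','w1.png'); print(d['intrinsics'],d['origin'],d['attitude'])
a=snap('scene','s1.png');d['fish']=True
go([440.6,-247.2,120])
for p in([436,-249,18],[436+95*np.cos(.36),-249+95*np.sin(.36),9],[436-45*np.cos(.36),-249-45*np.sin(.36),18],[512,-398,6]): print(proj(d,p))
cv2.imwrite('pics/w1b.png',cv2.resize(d['image'][:,:,::-1],(800,600),interpolation=cv2.INTER_CUBIC))
```

```text
[[297.31863964   0.         256.3156165 ]
 [  0.         297.31863964 192.76199972]
 [  0.           0.           1.        ]] [ 463.85339938 -234.6986042   284.69016254] [ 0.81722511 -0.55993829 -0.07767596  0.1121547 ]
tcp [ 400.5 -261.9  143.3] yaw 0.3677 w 50.8 gf 0.0 F [-0.5 -0.1  0.6] t 1.45
-> [ 440.6 -247.2  120. ] dp [1.068 0.019 0.582]
[260.37213407 145.94537197]
[261.28528206  43.72176278]
[259.78274552 194.06614545]
[420.39647975 133.1691418 ]
```

View pics/w1b.png

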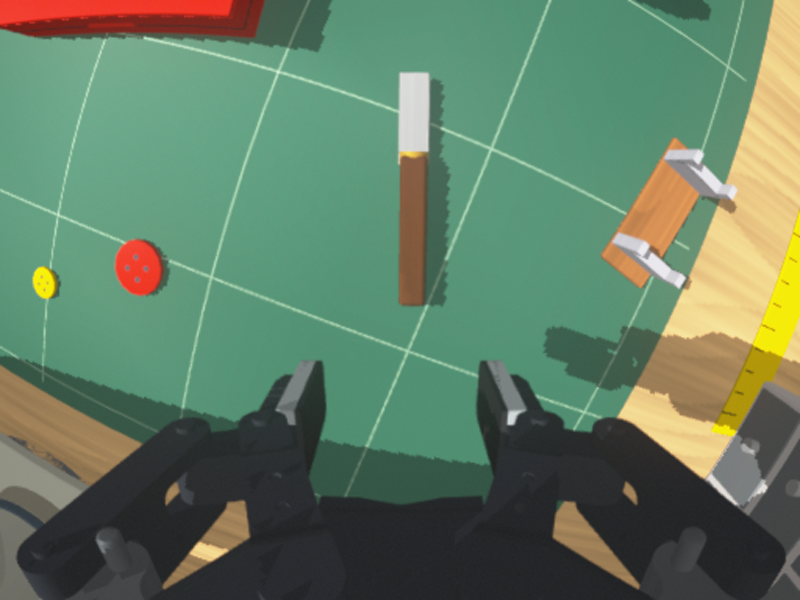

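Run:
```python
from h import *
d=load('w1.png',True); f=.64
t=onz(d,414.5*f-.2,72*f,10.5); e=onz(d,412*f-.2,304*f,18); b=onz(d,412.5*f,156*f,18)
print(t,e,b,np.linalg.norm((t-e)[:2])); v=(t-e)[:2]; print('yaw',np.arctan2(v[1],v[0]),'org',e[:2]+v/np.linalg.norm(v)*45)
h=cv2.cvtColor(d['image'],cv2.COLOR_RGB2HSV)
op=np.zeros(h.shape[:2],np.uint8); op[40:202,250:280]=1
mk=(op>0)&~((h[...,0]>60)&(h[...,0]<90)&(h[...,1]>60)); n,l,st,_=cv2.connectedComponentsWithStats(mk.astype(np.uint8)); k=1+st[1:,4].argmax();print(st[k])
print('op',fit(d,(l==k).astype(np.float32),OPEN,[436,-249,.36]))
mk=((h[...,0]<14)&(h[...,1]>125))|((h[...,1]<30)&(h[...,2]>90)); s=np.zeros_like(mk); s[85:187,382:475]=1
mk=cv2.morphologyEx((mk&s).astype(np.uint8),cv2.MORPH_CLOSE,np.ones((3,3))); n,l,st,_=cv2.connectedComponentsWithStats(mk); k=1+st[1:,4].argmax();print(st[k])
print('rest',fit(d,(l==k).astype(np.float32),REST,[512,-398,-.17]))
print('foot c',[onz(d,a*f,c*f,6)[:2].round(1) for a,c in((605,257),(678,138),(643,287))])
go([440.6,-247.2,120])
```

```text
[ 523.71044628 -219.66408492   10.5       ] [ 394.68472411 -268.24525491   18.        ] [ 475.85135087 -236.94556403   18.        ] 137.86865872503896
yaw 0.3601053562554281 org [ 436.7984108  -252.38847738]
[ 250   46   30  150 2882]
op (array([ 4.35613485e+02, -2.52770665e+02,  3.64933454e-01]), np.float64(0.05725190839694656))
[424  95  48  33 769]
rest (array([ 5.09675618e+02, -4.16565708e+02,  1.17383532e-02]), np.float64(3.5789174252275684))
foot c [array([ 466.6, -375.7]), array([ 563.1, -394.4]), array([ 459.7, -412.7])]
tcp [ 400.5 -261.9  143.3] yaw 0.3677 w 50.8 gf 0.0 F [-0.5 -0.1  0.6] t 1.45
-> [ 440.6 -247.2  120. ] dp [1.068 0.019 0.582]
```

Call:
play_rows:
  dp:
    - [0.5,0.05,0.6]
    - [0.55,0.05,0.7]
    - [0,0,0.9]
    - [0,0,0.9]
    - [0,0,0.4]
  twist: [0,0.01,0,0,0]
  claw: [0.5,0.5,0.5,0.5,0.5]

```text
time_s: 2.08
tcp_pos: [440.2, -251.1, 1.7]
eef_rot: [0.984, 0.179, -0.001, -0.001]
force: [1.0, -0.5, 0.1]
width: 42.5
grasp_force: 0.0
```

Call:
play_rows:
  dp:
    - [0,0,0]
    - [0,0,0]
    - [0,0,0]
    - [0,0,0]
    - [0,0,0]
  twist: [0,0,0,0,0]
  claw: [0.3,0,0,0,0]
  newtons: 100

```text
time_s: 2.7
tcp_pos: [441.5, -251.0, 4.1]
eef_rot: [0.984, 0.18, 0.0, 0.001]
force: [-1.4, -0.4, 6.0]
width: 12.9
grasp_force: 99.5
```

Call:
play_rows:
  dp:
    - [0,0,0]
    - [0,0,0]
    - [0,0,-0.5]
    - [0,0,-0.8]
    - [0,0,-0.8]
  twist: [0,0,0,0,0]
  claw: [0,0,0,0,0]

```text
time_s: 3.32
tcp_pos: [441.0, -250.2, 88.2]
eef_rot: [0.984, 0.18, -0.0, -0.0]
force: [0.3, 0.1, -0.1]
width: 13.1
grasp_force: 98.7
```

Run:
```python
from h import *
d=snap('wrist','w2.png'); go()
cv2.imwrite('pics/w2b.png',cv2.resize(d['image'][:,:,::-1],(800,600),interpolation=cv2.INTER_CUBIC))
```

```text
tcp [ 442.5 -251.4   92.2] yaw 0.3618 w 13.2 gf 98.7 F [ 1.8 -0.8  2.7] t 3.38
```

View pics/w2b.png

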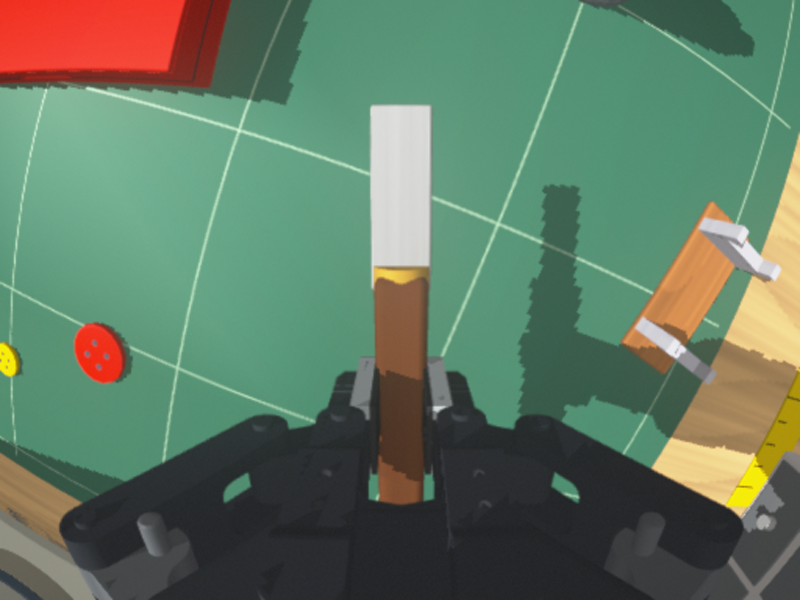

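Run:
```python
from h import *
d=load('w2.png',True); f=.64
p=np.array([442.5,-251.4]); a=.3618; x=np.array([np.cos(a),np.sin(a)]); y=np.array([x[1],-x[0]])
for z in(92,95,98,101,104):
    l,r=onz(d,371*f,105*f,z),onz(d,431*f,105*f,z); t=(l+r)[:2]/2-p; r2=onz(d,430.5*f,266*f,z)-onz(d,371*f,266*f,z);r3=onz(d,401*f,266*f,z)[:2]-p
    print(z,np.linalg.norm(l-r),np.linalg.norm(r2),t@x,t@y,r3@x,r3@y)
# case corners in wrist view
for n,(u,v,z) in dict(fr=(170,70,48),fr_bot=(211,87,0)).items(): print(n,onz(d,u*f,v*f,z))
c=[555,-5.5];A=.16
for q in([-55,-100,48],[-55,-100,0]):
    w=[c[0]+q[0]*np.cos(A)-q[1]*np.sin(A),c[1]+q[0]*np.sin(A)+q[1]*np.cos(A),q[2]];print(w,proj(d,w)/f)
```

```text
92 17.59753207463113 18.114317962600193 87.88339041155717 -2.326450355254787 39.24083144198293 -2.3439464111720834
95 17.216735688942098 17.722338747553053 87.43015638131823 -2.3310619602193987 39.840183113405224 -2.3481794156131146
98 16.835939303253003 17.33035953250591 86.97692235107928 -2.33567356518401 40.43953478482747 -2.3524124200541943
101 16.455142917563908 16.938380317458744 86.52368832084024 -2.3402851701486647 41.03888645624976 -2.3566454244952255
104 16.074346531874813 16.546401102411618 86.07045429060119 -2.344896775113315 41.638238127672 -2.3608784289362785
fr [ 516.68999409 -116.89844214   48.        ]
fr_bot [ 516.61348731 -116.25964826    0.        ]
[np.float64(516.6343200757651), np.float64(-112.98522970134623), 48] [162.7210206   68.38473672]
[np.float64(516.6343200757651), np.float64(-112.98522970134623), 0] [205.74509988  85.54431904]
```

Run:
```python
from h import *
go([378.4,-37,70],[378.4,-37,18.5],yw=.16)
go([378.4,-37,70])
```

```text
tcp [ 442.5 -251.4   92.2] yaw 0.3618 w 13.2 gf 98.7 F [ 1.8 -0.8  2.7] t 3.38
twist first 0.385
-> [378.4 -37.   70. ] dp [-0.728 -5.546  0.555]
-> [378.4 -37.   18.5] dp [0.    0.    1.288]
tcp [ 442.5 -251.4   92.2] yaw 0.3618 w 13.2 gf 98.7 F [ 1.8 -0.8  2.7] t 3.38
-> [378.4 -37.   70. ] dp [ 0.398 -5.579  0.555]
```

Call:
play_rows:
  dp:
    - [-0.2,0,0]
    - [-0.2,-0.3,0]
    - [-0.1,-0.8,0]
    - [-0.1,-0.8,0]
    - [-0.1,-0.8,0]
  twist: [0.19,0.195,0,0,0]
  claw: [0,0,0,0,0]

```text
time_s: 4.0
tcp_pos: [395.3, -150.0, 87.3]
eef_rot: [0.997, 0.08, 0.0, -0.0]
force: [-0.3, -0.3, -0.6]
width: 12.9
grasp_force: 98.6
```

Call:
play_rows:
  dp:
    - [0,-0.8,0.1]
    - [0,-0.8,0.2]
    - [0,-0.8,0.2]
    - [0,-0.4,0]
    - [0,0,0]
  twist: [0,0,0,0,0]
  claw: [0,0,0,0,0]

```text
time_s: 4.62
tcp_pos: [377.6, -39.5, 67.4]
eef_rot: [0.997, 0.081, 0.0, 0.0]
force: [0.7, -0.2, -1.6]
width: 13.4
grasp_force: 98.6
```

Call:
play_rows:
  dp:
    - [0,0,0]
    - [0,0,0]
  twist: [0,0]
  claw: [0,0]

```text
time_s: 4.88
tcp_pos: [378.1, -40.9, 67.4]
eef_rot: [0.997, 0.08, 0.0, 0.0]
force: [0.9, -0.3, -1.1]
width: 13.2
grasp_force: 98.6
```

Run:
```python
from h import *
go(); d=snap('wrist','w3.png');go([378.4,-37,70])
cv2.imwrite('pics/w3b.png',cv2.resize(d['image'][:,:,::-1],(800,600),interpolation=cv2.INTER_CUBIC))
d['fish']=True;f=.64
c=[555,-8.5];A=.16
for q in([-55,-100,48],[-55,100,48],[-55,-22,24],[-55,22,24],[55,-100,48]):
    w=[c[0]+q[0]*np.cos(A)-q[1]*np.sin(A),c[1]+q[0]*np.sin(A)+q[1]*np.cos(A),q[2]];print(w,proj(d,w)/f)
```

```text
tcp [378.1 -40.9  67.4] yaw 0.1592 w 13.2 gf 98.6 F [ 0.9 -0.3 -1.1] t 4.88
tcp [378.1 -40.9  67.3] yaw 0.1591 w 13.1 gf 98.6 F [ 0.3  0.9 -0.5] t 4.92
-> [378.4 -37.   70. ] dp [ 0.023 -0.095 -0.067]
[np.float64(516.6343200757651), np.float64(-115.98522970134623), 48] [653.33947595  43.41022012]
[np.float64(484.77067875291596), np.float64(81.46022697377917), 48] [133.75373922  46.9302459 ]
[np.float64(504.207499959854), np.float64(-38.981501598047316), 24] [447.71646965  36.87515744]
[np.float64(497.1974988688271), np.float64(4.456498870480264), 24] [337.12636579  37.65734144]
[np.float64(625.229321247084), np.float64(-98.46022697377917), 48] [ 621.75734756 -167.24982856]
```

View pics/w3b.png

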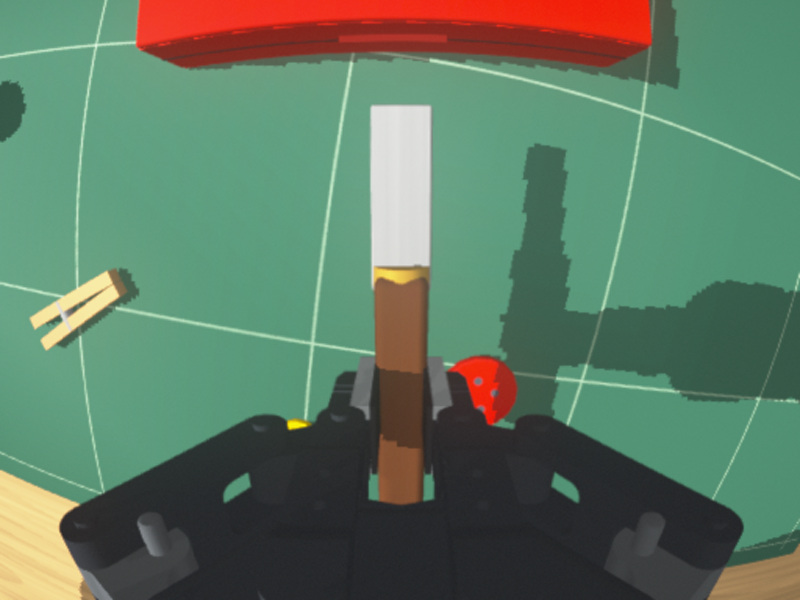

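Run:
```python
from h import *
d=load('w3.png',True);f=.64
p=np.array([378.1,-40.9]); a=.1592; x=np.array([np.cos(a),np.sin(a)]); y=np.array([x[1],-x[0]])
t=onz(d,401*f,105.5*f,67.4+5.5)[:2]; print((t-p)@x,(t-p)@y)
n=np.array([555,-8.5])-55*np.array([np.cos(.16),np.sin(.16)]); print(n,'notch-tip along/across',(n-t)@x,(n-t)@y)
```

```text
88.20664871350264 -0.5798878491170161
[500.70249941 -17.26250136] notch-tip along/across 36.592685454915674 -3.322726087714768
```

Call:
play_rows:
  dp:
    - [0,-0.08,0.4]
    - [0,0,0.4]
    - [0,0,0.42]
    - [0,0,0]
    - [0,0,0]
  twist: [0,0,0,0,0]
  claw: [0,0,0,0,0]

```text
time_s: 5.55
tcp_pos: [377.7, -37.5, 18.9]
eef_rot: [0.997, 0.08, 0.0, 0.0]
force: [0.1, 0.5, -1.1]
width: 12.9
grasp_force: 98.6
```

Call:
play_rows:
  dp:
    - [0.4,0,0]
    - [0.4,0,0]
    - [0.3,0,0]
    - [0.3,0,0]
    - [0,0,0]
  twist: [0,0,0,0,0]
  claw: [0,0,0,0,0]

```text
time_s: 6.18
tcp_pos: [433.5, -28.1, 18.3]
eef_rot: [0.997, 0.08, 0.0, -0.0]
force: [0.2, -0.1, -0.8]
width: 13.3
grasp_force: 98.6
```

Run:
```python
from h import *
go(); d=snap('wrist','w4.png'); s=snap('scene','s4.png'); q=snap('side','d4.png')
im=np.hstack([cv2.resize(d['image'],(400,300)),cv2.resize(s['image'][150:300,150:350],(400,300))])
cv2.imwrite('pics/m4.png',im[:,:,::-1])
```

```text
tcp [433.5 -28.1  18.3] yaw 0.1606 w 13.3 gf 98.6 F [ 0.2 -0.1 -0.8] t 6.17
```

View pics/m4.png

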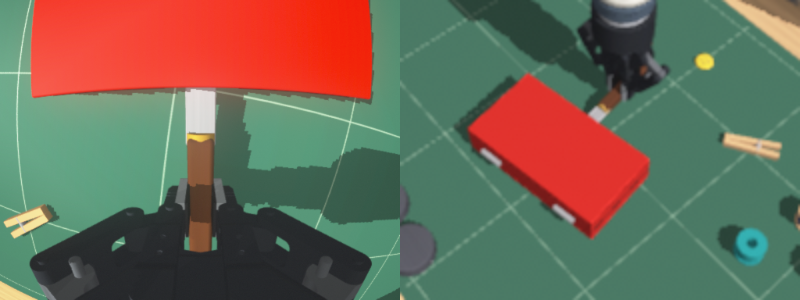

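```bash
cat > path.py <<'E'
from h import *
def tip(t):
    if t<.7: c=(-110+20*np.cos(t),5+20*np.sin(t)); 
    else:
        k=min((t-.7)/.5,1); c=(-110+20*np.cos(.7)*(1-k)+15*k,5+20*np.sin(.7)*(1-k)+k*15)
    x=c[0]*np.cos(t)+c[1]*np.sin(t); z=-c[0]*np.sin(t)+c[1]*np.cos(t)
    return np.array([x,z-1.5*(t<.7)])
p=np.array([-89.8,.3])
for t in np.arange(0,1.84,.1):
    q=tip(t); print(round(t,2),'dp',((q-p)/40*[1,-1]).round(2),q.round(1)); p=q
E
python3 path.py
```

```text
0.0 dp [-0.01 -0.08] [-90.    3.5]
0.1 dp [ 0.03 -0.27] [-89.   14.5]
0.2 dp [ 0.05 -0.27] [-86.8  25.3]
0.3 dp [ 0.08 -0.26] [-83.6  35.8]
0.4 dp [ 0.11 -0.25] [-79.4  45.9]
0.5 dp [ 0.13 -0.24] [-74.1  55.6]
0.6 dp [ 0.15 -0.23] [-68.   64.7]
0.7 dp [ 0.18 -0.25] [-60.9  74.7]
0.8 dp [ 0.2  -0.15] [-52.9  80.7]
0.9 dp [ 0.22 -0.13] [-44.3  85.9]
1.0 dp [ 0.23 -0.11] [-35.1  90.2]
1.1 dp [ 0.24 -0.08] [-25.6  93.5]
1.2 dp [ 0.25 -0.06] [-15.8  95.8]
1.3 dp [ 0.24 -0.03] [-6.1 96.9]
1.4 dp [ 0.24 -0.  ] [ 3.6 97. ]
1.5 dp [0.24 0.02] [13.2 96.2]
1.6 dp [0.24 0.05] [22.8 94.4]
1.7 dp [0.23 0.07] [32.1 91.6]
1.8 dp [0.22 0.09] [41.1 88. ]
```

First half of the lift.

Call:
play_rows:
  dp:
    - [0,0,-0.1]
    - [0.03,0,-0.26]
    - [0.05,0,-0.26]
    - [0.08,0,-0.26]
    - [0.1,0,-0.25]
  twist: [0,0,0,0,0]
  claw: [0,0,0,0,0]
  newtons: 110

```text
time_s: 6.95
tcp_pos: [443.3, -26.6, 64.6]
eef_rot: [0.997, 0.08, 0.0, 0.0]
force: [1.0, -0.4, -2.6]
width: 12.8
grasp_force: 111.2
```

Call:
play_rows:
  dp:
    - [0.13,0,-0.24]
    - [0.15,0,-0.23]
    - [0.18,0,-0.25]
    - [0,0,0]
    - [0,0,0]
  twist: [0,0,0,0,0]
  claw: [0,0,0,0,0]

```text
time_s: 7.58
tcp_pos: [461.0, -23.6, 92.4]
eef_rot: [0.997, 0.08, -0.0, -0.0]
force: [-0.6, -0.8, -1.1]
width: 13.6
grasp_force: 111.5
```

Run:
```python
from h import *
go(); d=snap('wrist','w5.png'); s=snap('scene','s5.png')
im=np.hstack([cv2.resize(d['image'],(400,300)),cv2.resize(s['image'][150:300,150:350],(400,300))])
cv2.imwrite('pics/m5.png',im[:,:,::-1])
```

```text
tcp [461.  -23.6  92.4] yaw 0.1601 w 13.6 gf 111.5 F [-0.6 -0.8 -1.1] t 7.58
```

View pics/m5.png

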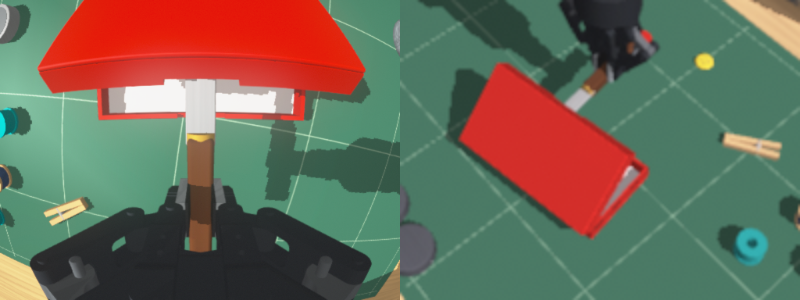

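Call:
play_rows:
  dp:
    - [0.2,0,-0.16]
    - [0.22,0,-0.13]
    - [0.23,0,-0.11]
    - [0.24,0,-0.08]
    - [0.25,0,-0.06]
  twist: [0,0,0,0,0]
  claw: [0,0,0,0,0]

```text
time_s: 8.3
tcp_pos: [506.8, -16.3, 114.2]
eef_rot: [0.997, 0.08, -0.0, 0.0]
force: [-2.1, -1.0, -1.8]
width: 12.9
grasp_force: 111.3
```

Call:
play_rows:
  dp:
    - [0.24,0,-0.03]
    - [0.24,0,0]
    - [0.24,0,0.02]
    - [0.24,0,0.05]
    - [0.23,0,0.07]
  twist: [0,0,0,0,0]
  claw: [0,0,0,0,0]

```text
time_s: 8.93
tcp_pos: [553.8, -8.7, 109.5]
eef_rot: [0.997, 0.08, 0.0, 0.0]
force: [-0.8, -1.5, -1.1]
width: 12.9
grasp_force: 111.4
```

Call:
play_rows:
  dp:
    - [0.2,0,0.08]
    - [0.05,0,0]
    - [0,0,0]
  twist: [0,0,0]
  claw: [0,0,0]

```text
time_s: 9.3
tcp_pos: [561.7, -7.3, 105.9]
eef_rot: [0.997, 0.08, -0.002, 0.0]
force: [-6.7, -2.4, 0.3]
width: 13.1
grasp_force: 111.8
```

Call:
play_rows:
  dp:
    - [-0.7,0,0]
    - [-0.9,0,-0.1]
    - [-0.9,0.3,-0.3]
    - [0,0.8,-0.4]
    - [0,0.8,0]
  twist: [0,0,0,0,0]
  claw: [0,0,0,0,0]

```text
time_s: 9.93
tcp_pos: [477.4, -99.2, 140.2]
eef_rot: [0.997, 0.08, 0.002, 0.001]
force: [0.4, 0.5, -0.9]
width: 12.9
grasp_force: 111.5
```

Call:
play_rows:
  dp:
    - [0,0.9,0]
    - [0,0.9,0]
    - [0,0.9,0]
    - [0,0.9,0]
    - [0,0.9,0]
  twist: [0.13,0.13,0.13,0.13,0.13]
  claw: [0,0,0,0,0]

```text
time_s: 10.55
tcp_pos: [481.1, -278.7, 138.5]
eef_rot: [0.996, -0.091, 0.001, 0.0]
force: [0.4, -1.0, -0.6]
width: 12.8
grasp_force: 111.5
```

Call:
play_rows:
  dp:
    - [0.4,0.5,0]
    - [0.4,0.5,0]
    - [0,0,0]
    - [0,0,0]
    - [0,0,0]
  twist: [0,0,0,0,0]
  claw: [0,0,0,0,0]

```text
time_s: 11.18
tcp_pos: [504.8, -321.6, 138.7]
eef_rot: [0.996, -0.09, 0.0, -0.0]
force: [-0.3, 1.1, -0.4]
width: 12.7
grasp_force: 111.5
```

Run:
```python
from h import *
go([455,-320,135],yw=-.19); d=snap('wrist','w6.png'); s=snap('scene','s6.png')
d['fish']=True
for q in([467,-375.7,6],[563,-394,6],[459.7,-412.7,6]): print(proj(d,q)/.64)
cv2.imwrite('pics/w6b.png',cv2.resize(d['image'][:,:,::-1],(800,600),interpolation=cv2.INTER_CUBIC))
```

```text
tcp [ 504.8 -321.6  138.7] yaw -0.1798 w 12.7 gf 111.5 F [-0.3  1.1 -0.4] t 11.18
twist first 0.02
-> [ 455. -320.  135.] dp [-1.23   0.195  0.091]
[495.7347825  328.59223072]
[503.65732159 172.00254575]
[551.66550279 328.78998625]
```

View pics/w6b.png

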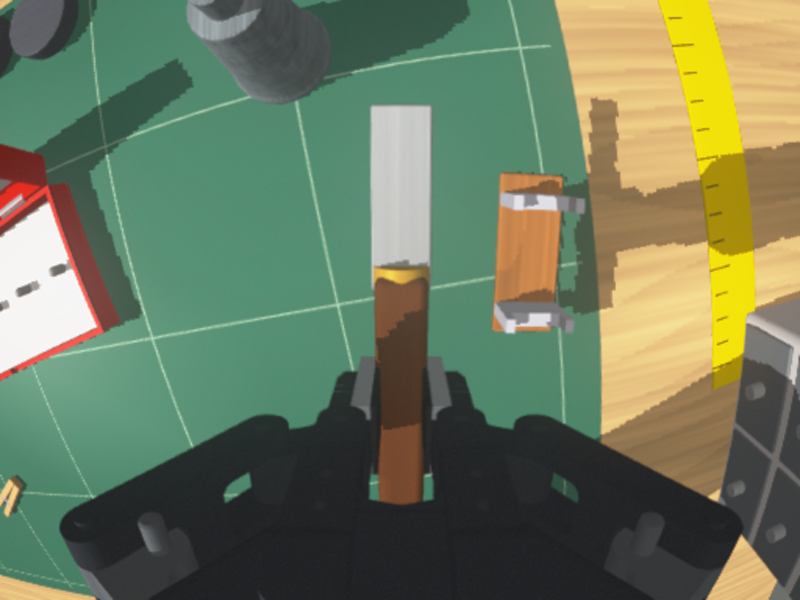

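Run:
```python
from h import *
d=load('w6.png',True);f=.64
P=np.array([onz(d,u*f,v*f,6)[:2] for u,v in((500,173),(562,176),(493,330),(552,331.5))]); print(P.round(1))
c=P.mean(0); v=(P[0]+P[1]-P[2]-P[3])/2; print('rest',c,np.linalg.norm(v),'yaw',np.arctan2(v[1],v[0]), np.linalg.norm(P[0]-P[1]))
A=np.arctan2(v[1],v[0]);x=np.array([np.cos(A),np.sin(A)]); t=c+6.5*x
go([*t,80],[*t,34.5],yw=A)
```

```text
[[ 562.7 -391.7]
 [ 555.8 -430.3]
 [ 466.4 -373.8]
 [ 457.8 -412.8]]
rest [ 510.68157314 -402.16401148] 98.78769210499604 yaw -0.1802062626456209 39.27303964342555
tcp [ 504.9 -321.8  138.8] yaw -0.1798 w 12.9 gf 111.5 F [ 0.2 -0.6 -1.1] t 11.28
twist first 0.001
-> [ 517.1 -403.3   80. ] dp [0.666 1.95  1.469]
-> [ 517.1 -403.3   34.5] dp [0.    0.    1.138]
```

Call:
play_rows:
  dp:
    - [0.2,0.6,0]
    - [0.2,0.6,0]
    - [0.2,0.5,0.4]
    - [0.07,0.25,0.6]
    - [0,0,0.47]
  twist: [0,0,0,0,0]
  claw: [0,0,0,0,0]

```text
time_s: 11.9
tcp_pos: [516.9, -404.4, 77.3]
eef_rot: [0.996, -0.09, -0.001, -0.001]
force: [0.3, -0.4, -1.5]
width: 12.9
grasp_force: 111.5
```

Call:
play_rows:
  dp:
    - [0,0,0]
    - [0,0,0.4]
    - [0,0,0.4]
    - [0,0,0.34]
    - [0,0,0]
  twist: [0,0,0,0,0]
  claw: [0,0,0,0,0]

```text
time_s: 12.52
tcp_pos: [517.3, -403.9, 34.3]
eef_rot: [0.996, -0.09, 0.0, 0.0]
force: [-1.4, 1.5, 4.5]
width: 13.0
grasp_force: 112.3
```

Call:
play_rows:
  dp:
    - [0,0,0]
    - [0,0,0]
  twist: [0,0]
  claw: [0,0]

```text
time_s: 12.78
tcp_pos: [517.3, -403.9, 34.2]
eef_rot: [0.996, -0.09, 0.0, 0.0]
force: [-1.4, 1.7, 4.9]
width: 12.7
grasp_force: 112.3
```

Run:
```python
from h import *
go([517.1,-403.3,34.5])
```

```text
tcp [ 517.3 -403.9   34.2] yaw -0.1803 w 12.7 gf 112.3 F [-1.4  1.7  4.9] t 12.78
-> [ 517.1 -403.3   34.5] dp [-0.008 -0.013 -0.007]
```

Call:
play_rows:
  dp:
    - [0,0,0]
    - [0,0,0]
    - [0,0,0]
    - [0,0,-0.4]
    - [0,0,-0.8]
  twist: [0,0,0,0,0]
  claw: [0.2,0.4,0.45,0.45,0.45]

```text
time_s: 13.4
tcp_pos: [516.9, -403.5, 82.4]
eef_rot: [0.996, -0.09, -0.001, -0.001]
force: [0.5, 0.1, -0.3]
width: 38.4
grasp_force: 0.0
```

Call:
play_rows:
  dp:
    - [-0.3,0,-0.8]
    - [-0.4,-0.6,-0.8]
    - [-0.6,-0.8,0]
    - [0,0,0]
    - [0,0,0]
  twist: [0,0,0,0,0]
  claw: [0.6,0.6,0.6,0.6,0.6]

```text
time_s: 14.02
tcp_pos: [476.6, -340.0, 147.0]
eef_rot: [0.996, -0.09, 0.001, 0.001]
force: [0.9, 0.1, -0.3]
width: 51.4
grasp_force: 0.0
```

Run:
```python
from h import *
d=snap('wrist','w7.png'); s=snap('scene','s7.png');go()
im=np.hstack([cv2.resize(d['image'],(400,300)),cv2.resize(s['image'][100:300,120:400],(400,300),interpolation=cv2.INTER_CUBIC)])
cv2.imwrite('pics/m7.png',im[:,:,::-1])
d=load('s7.png'); h=cv2.cvtColor(d['image'],cv2.COLOR_RGB2HSV)
ng=~((h[...,0]>60)&(h[...,0]<88)&(h[...,1]>70)); ng=cv2.morphologyEx(ng.astype(np.uint8),cv2.MORPH_OPEN,np.ones((2,2)))
n,lab,st,ce=cv2.connectedComponentsWithStats(ng)
for k in range(1,n):
    if 150<st[k,4]<600 and 14<h[lab==k,0].mean()<40 and ce[k][0]>330: print(ce[k],'sp',fit(d,(lab==k).astype(np.float32),SPOOL,[*onz(d,*ce[k],13)[:2],0],False))
```

```text
tcp [ 476.6 -340.3  146.2] yaw -0.1808 w 51.0 gf 0.0 F [-0.  -0.6  1.1] t 14.12
[356.51798561 259.00359712] sp (array([380.26353266, 258.54654178,   0.        ]), np.float64(0.09577338129496403))
[357.74107143 321.86309524] sp (array([493.16513161, 355.55318229,   0.        ]), np.float64(0.09542410714285714))
[333.76902174 361.77445652] sp (array([593.075101  , 374.62064132,   0.        ]), np.float64(0.10903532608695653))
```

View pics/m7.png

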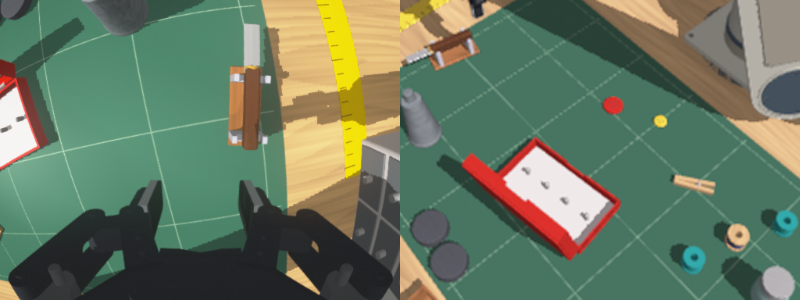

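Run:
```python
from h import *
s=robot.get_state(); print(np.round(s['joints'],3), yaw(), s['joints'][0]-s['joints'][5]-yaw(), s['joints'][0]+s['joints'][5]-yaw())
d=load('s7.png'); h=cv2.cvtColor(d['image'],cv2.COLOR_RGB2HSV)
import numpy as np
q=snap('side','d7.png'); cv2.imwrite('pics/d7b.png',q['image'][60:260,150:400,::-1])
hh=cv2.cvtColor(q['image'],cv2.COLOR_RGB2HSV)
q=load('d7.png')
for p in([380,258,13],[493,355,13],[593,375,13]): print(proj(q,p), hh[tuple(proj(q,p).astype(int)[::-1])] if 0<proj(q,p)[1]<384 else '')
```

```text
[-0.763  0.354 -0.059  1.157 -0.     2.559] -0.18075407951541575 -3.141592697370471 1.9763815011135708
[200.65285187 165.97968   ] [ 17 113 167]
[219.62372737 143.18506279] [ 17 110 160]
[241.80718378 133.69295312] [ 16 113 173]
```

Call:
play_rows:
  dp:
    - [0,0,0]
    - [0,0,0]
    - [0,0,0]
    - [0,0,0]
    - [0,0,0]
  twist: [-0.33,-0.33,-0.33,-0.33,-0.33]
  claw: [0.6,0.6,0.6,0.6,0.6]

```text
time_s: 14.8
tcp_pos: [476.3, -340.1, 145.6]
eef_rot: [0.941, 0.338, -0.0, -0.0]
force: [1.6, -0.0, 0.3]
width: 50.9
grasp_force: 0.0
```

Call:
play_rows:
  dp:
    - [0,0,0]
    - [0,0,0]
    - [0,0,0]
    - [0,0,0]
    - [0,0,0]
  twist: [-0.33,-0.33,-0.33,-0.33,-0.33]
  claw: [0.6,0.6,0.6,0.6,0.6]

```text
time_s: 15.42
tcp_pos: [476.3, -340.1, 145.6]
eef_rot: [0.713, 0.701, -0.0, -0.0]
force: [0.9, -0.7, -0.6]
width: 51.2
grasp_force: 0.0
```

Call:
play_rows:
  dp:
    - [0,0,0]
    - [0,0,0]
  twist: [-0.33,0]
  claw: [0.6,0.6]

```text
time_s: 15.68
tcp_pos: [476.3, -340.0, 145.6]
eef_rot: [0.653, 0.757, 0.0, -0.0]
force: [-0.1, -0.2, -0.4]
width: 51.3
grasp_force: 0.0
```

Run:
```python
from h import *
go([430,180,150],yw=1.731)
```

```text
tcp [ 476.3 -340.   145.6] yaw 1.7187 w 51.3 gf 0.0 F [-0.1 -0.2 -0.4] t 15.68
twist first -0.024
-> [430. 180. 150.] dp [13.019  0.931 -0.11 ]
```

Call:
play_rows:
  dp:
    - [0.93,0.05,0]
    - [0.93,0.05,0]
    - [0.93,0.05,0]
    - [0.93,0.05,0]
    - [0.93,0.05,0]
  twist: [-0.024,0,0,0,0]
  claw: [0.6,0.6,0.6,0.6,0.6]

```text
time_s: 16.3
tcp_pos: [456.5, -153.5, 146.0]
eef_rot: [0.65, 0.76, 0.0, -0.0]
force: [0.1, 0.8, 0.6]
width: 51.3
grasp_force: 0.0
```

Call:
play_rows:
  dp:
    - [0.93,0.06,0]
    - [0.93,0.06,0]
    - [0.93,0.06,0]
    - [0.93,0.06,0]
    - [0.93,0.06,0]
  twist: [0,0,0,0,0]
  claw: [0.6,0.6,0.6,0.6,0.6]

```text
time_s: 16.92
tcp_pos: [438.5, 32.2, 146.1]
eef_rot: [0.65, 0.76, 0.0, 0.0]
force: [0.8, 0.0, 1.1]
width: 51.3
grasp_force: 0.0
```

Call:
play_rows:
  dp:
    - [0.93,0.06,0]
    - [0.93,0.06,0]
    - [0.93,0.06,0]
    - [0,0,0]
    - [0,0,0]
  twist: [0,0,0,0,0]
  claw: [0.6,0.6,0.6,0.6,0.6]

```text
time_s: 17.55
tcp_pos: [427.6, 142.3, 146.0]
eef_rot: [0.648, 0.761, -0.0, 0.0]
force: [0.4, 0.3, 0.6]
width: 51.3
grasp_force: 0.0
```

Run:
```python
from h import *
go(); d=snap('wrist','w8.png'); d['fish']=True
for p in([380,258,26],[493,355,26],[593,375,26]): print(proj(d,p)/.64)
cv2.imwrite('pics/w8b.png',cv2.resize(d['image'][:,:,::-1],(800,600),interpolation=cv2.INTER_CUBIC))
```

```text
tcp [427.6 142.3 146. ] yaw 1.731 w 51.3 gf 0.0 F [0.4 0.3 0.6] t 17.55
[350.21474456  82.83060491]
[565.95447721 -27.24202038]
[ 7.03020165e+02 -2.63843494e-01]
```

View pics/w8b.png

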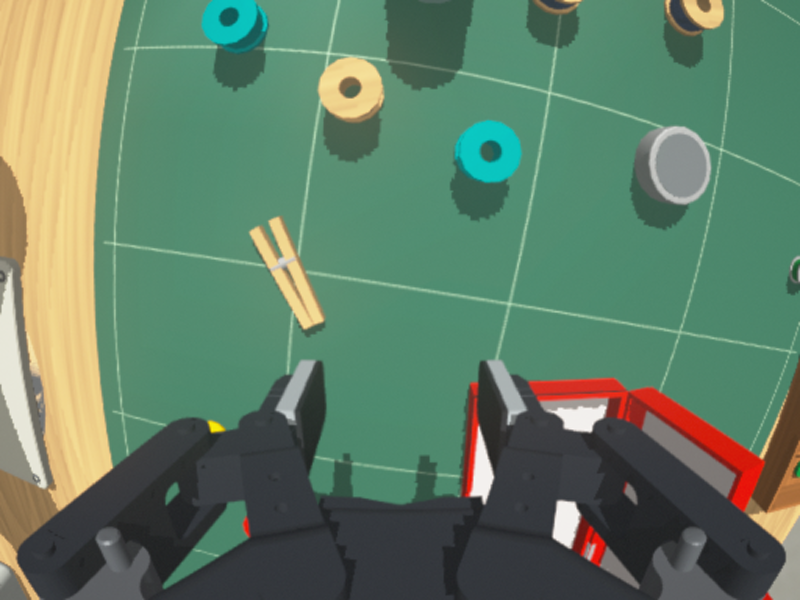

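```bash
cat >> h.py <<'E'
def spools(d,zs=26):
    """wrist: top flange centre via bore-hole + wood outline fit"""
    h=cv2.cvtColor(d['image'],cv2.COLOR_RGB2HSV)
    wood=((h[...,0]>8)&(h[...,0]<28)&(h[...,1]>50)&(h[...,2]>100)).astype(np.uint8)
    return wood
E
python3 - <<'E'
from h import *
d=load('w8.png',True); f=.64
p=onz(d,350.5*f,87*f,26); print(p, onz(d,487*f,151*f,26))
h=cv2.cvtColor(d['image'],cv2.COLOR_RGB2HSV)
m=(~((h[...,0]>60)&(h[...,0]<90)&(h[...,1]>60))).astype(np.uint8); n,lab,st,ce=cv2.connectedComponentsWithStats(m); k=lab[int(80*f),int(335*f)]; print(st[k]); 
mm=(lab==k).astype(np.uint8); cn,_=cv2.findContours(mm,cv2.RETR_EXTERNAL,cv2.CHAIN_APPROX_NONE); mm=cv2.drawContours(mm*0,cn,-1,1,-1)
r=fit(d,mm.astype(np.float32),SPOOL,[p[0],p[1],0],False); print(r)
g=r[0]; go([g[0],g[1],80],[g[0],g[1],9],yw=1.731)
E
```

```text
[380.55834405 255.59966988  26.        ] [461.7823646  232.01874747  26.        ]
[ 184    0  108   98 2021]
(array([379.5443212 , 255.97408705,   0.        ]), np.float64(0.32311377971858324))
tcp [427.7 142.  146. ] yaw 1.7306 w 51.3 gf 0.0 F [-0.5  0.3  0.3] t 17.6
twist first -0.001
-> [379.5 256.   80. ] dp [ 3.006 -0.733  1.65 ]
-> [379.5 256.    9. ] dp [0.    0.    1.775]
```

Call:
play_rows:
  dp:
    - [0.6,-0.15,0.2]
    - [0.6,-0.15,0.2]
    - [0.6,-0.15,0.3]
    - [0.6,-0.15,0.3]
    - [0.59,-0.11,0.5]
  twist: [0,0,0,0,0]
  claw: [0.6,0.6,0.6,0.6,0.6]

```text
time_s: 18.23
tcp_pos: [380.7, 255.9, 86.1]
eef_rot: [0.649, 0.761, 0.001, 0.0]
force: [0.5, -0.5, 1.2]
width: 51.2
grasp_force: 0.0
```

Call:
play_rows:
  dp:
    - [0,0,0.6]
    - [0,0,0.7]
    - [0,0,0.5]
    - [0,0,0.27]
    - [0,0,0]
  twist: [0,0,0,0,0]
  claw: [0.6,0.6,0.6,0.6,0.6]

```text
time_s: 18.85
tcp_pos: [380.2, 255.4, 3.0]
eef_rot: [0.648, 0.762, -0.0, -0.0]
force: [0.4, -0.8, 1.0]
width: 51.2
grasp_force: 0.0
```

Call:
play_rows:
  dp:
    - [0,0,0]
    - [0,0,0]
    - [0,0,0]
    - [0,0,0]
    - [0,0,0]
  twist: [0,0,0,0,0]
  claw: [0.4,0.3,0.3,0.3,0.3]
  newtons: 40

```text
time_s: 19.48
tcp_pos: [380.7, 256.0, 4.1]
eef_rot: [0.648, 0.762, 0.001, 0.001]
force: [-0.4, -2.2, 6.7]
width: 34.8
grasp_force: 40.3
```

Run:
```python
from h import *
go()
```

```text
tcp [380.7 256.    4.1] yaw 1.7327 w 34.8 gf 40.3 F [-0.4 -2.2  6.7] t 19.48
```

Call:
play_rows:
  dp:
    - [0,0,-0.3]
    - [0,0,-0.8]
    - [0,0,-0.9]
    - [0,0,-0.9]
    - [0,0,-0.85]
  twist: [0,0,0,0,0]
  claw: [0.3,0.3,0.3,0.3,0.3]

```text
time_s: 20.1
tcp_pos: [379.9, 256.0, 155.5]
eef_rot: [0.648, 0.762, 0.001, 0.0]
force: [0.6, 0.2, -0.5]
width: 34.7
grasp_force: 40.0
```

Run:
```python
from h import *
go([579,-156.6,152],yw=1.731)
```

```text
tcp [379.9 256.  155.5] yaw 1.733 w 34.7 gf 40.0 F [ 0.6  0.2 -0.5] t 20.1
twist first 0.004
-> [ 579.  -156.6  152. ] dp [-10.978   3.269   0.087]
```

Call:
play_rows:
  dp:
    - [-0.9,0.27,0]
    - [-0.9,0.27,0]
    - [-0.9,0.27,0]
    - [-0.9,0.27,0]
    - [-0.9,0.27,0]
  twist: [0,0,0,0,0]
  claw: [0.3,0.3,0.3,0.3,0.3]

```text
time_s: 20.72
tcp_pos: [462.7, 86.0, 154.2]
eef_rot: [0.648, 0.762, 0.0, 0.0]
force: [-0.1, 0.2, 0.0]
width: 34.6
grasp_force: 40.0
```

Call:
play_rows:
  dp:
    - [-0.9,0.27,0]
    - [-0.9,0.27,0]
    - [-0.9,0.27,0]
    - [-0.9,0.27,0]
    - [-0.9,0.27,0]
  twist: [0,0,0,0,0]
  claw: [0.3,0.3,0.3,0.3,0.3]

```text
time_s: 21.35
tcp_pos: [545.1, -82.9, 154.2]
eef_rot: [0.648, 0.762, 0.0, 0.0]
force: [-0.5, -0.2, -0.1]
width: 34.5
grasp_force: 40.0
```

Call:
play_rows:
  dp:
    - [-0.9,0.27,0]
    - [-0.9,0.27,0]
    - [-0.2,0,0]
    - [0,0,0]
    - [0,0,0]
  twist: [0,0,0,0,0]
  claw: [0.3,0.3,0.3,0.3,0.3]

```text
time_s: 21.98
tcp_pos: [578.6, -156.4, 153.7]
eef_rot: [0.647, 0.762, 0.0, -0.0]
force: [0.1, 0.1, -0.2]
width: 34.4
grasp_force: 40.0
```

Run:
```python
from h import *
go(); d=snap('wrist','w9.png'); d['fish']=True;go()
c=[555,-8.5];A=.16
for i in range(4):
  for z in(4,20):
    y=-69+46*i;w=[c[0]-y*np.sin(A),c[1]+y*np.cos(A),z];print(i+1,np.round(w,1),(proj(d,w)/.64).round(1))
cv2.imwrite('pics/w9b.png',cv2.resize(d['image'][:,:,::-1],(800,600),interpolation=cv2.INTER_CUBIC))
```

```text
tcp [ 578.6 -156.4  153.7] yaw 1.7336 w 34.4 gf 40.0 F [ 0.1  0.1 -0.2] t 21.98
tcp [ 578.6 -156.3  153.7] yaw 1.7338 w 34.9 gf 40.0 F [ 0.   0.  -0.4] t 22.02
1 [566.  -76.6   4. ] [402.2 155.8]
1 [566.  -76.6  20. ] [402.3 154.7]
2 [558.7 -31.2   4. ] [402.3  83.8]
2 [558.7 -31.2  20. ] [402.5  78.7]
3 [551.3  14.2   4. ] [402.5  15.9]
3 [551.3  14.2  20. ] [402.6   7.4]
4 [544.   59.6   4. ] [402.6 -45.7]
4 [544.   59.6  20. ] [402.7 -56.5]
```

View pics/w9b.png

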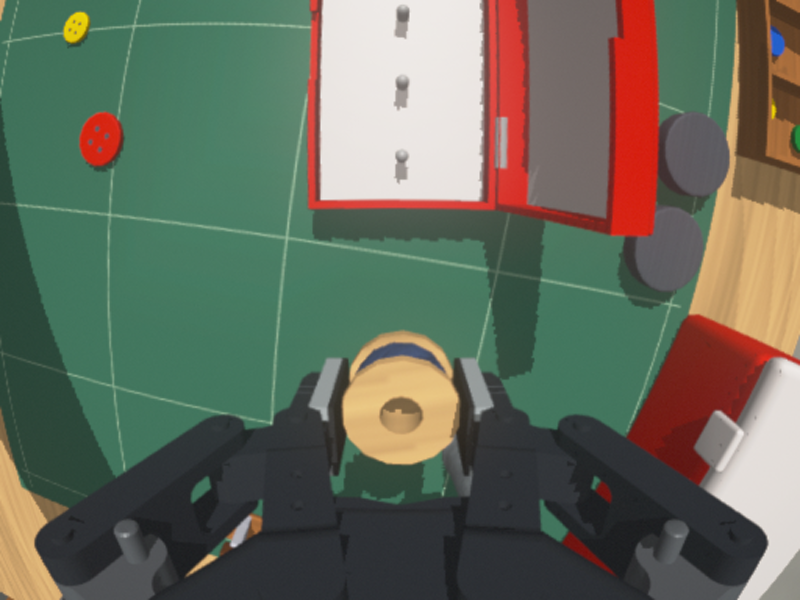

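Run:
```python
from h import *
d=load('w9.png',True); f=.64
p=np.array([578.6,-156.4]); a=1.7337; x=np.array([np.cos(a),np.sin(a)]); y=np.array([x[1],-x[0]])
for z in(174,176,179): t=onz(d,401*f,414*f,z)[:2]-p; l=onz(d,343*f,412*f,z);r=onz(d,459*f,412*f,z);t2=onz(d,401*f,464*f,z)[:2]-p; print(z,t@x,t@y,np.linalg.norm(l-r),t2@x)
for u,v in((402.3,155),(402.5,81),(403,11.5)): w=onz(d,u*f,v*f,19)[:2]; print(w,(w-[555,-8.5])@[-np.sin(.16),np.cos(.16)],(w-[555,-8.5])@[np.cos(.16),np.sin(.16)])
h=cv2.cvtColor(d['image'],cv2.COLOR_RGB2HSV); print(d['image'][92:108,250:266].astype(int).sum(2).tolist())
```

```text
174 -0.0898359072337152 -0.4764340057499402 34.83591600756446 -18.669252828859833
176 1.0453485601974513 -0.47896644060969557 34.26522089210653 -17.22969334562819
179 2.7481252613441773 -0.48276509289944775 33.40917821891969 -15.070354120780662
[566.03409364 -76.73917465] -69.12550701782646 0.02141536336351747
[558.88980175 -32.42342329] -24.23757242649229 0.02868152341273395
[551.94538043  11.90346723] 20.629516036376245 0.2350400316620817
[[692, 693, 692, 692, 692, 693, 692, 692, 694, 692, 693, 693, 693, 692, 692, 692], [692, 692, 692, 694, 693, 692, 692, 692, 692, 692, 695, 692, 692, 692, 692, 692], [692, 692, 692, 692, 692, 692, 689, 689, 692, 692, 692, 692, 691, 692, 692, 692], [692, 693, 692, 689, 685, 676, 653, 638, 665, 682, 688, 691, 692, 692, 692, 692], [692, 691, 689, 670, 614, 601, 598, 602, 604, 624, 659, 686, 691, 692, 690, 692], [692, 691, 682, 590, 541, 563, 599, 626, 595, 568, 599, 672, 690, 692, 692, 692], [692, 690, 678, 526, 510, 548, 596, 635, 589, 552, 547, 624, 686, 692, 692, 689], [689, 690, 673, 490, 476, 516, 550, 575, 545, 516, 500, 584, 683, 690, 689, 689], [689, 689, 672, 465, 430, 464, 486, 494, 488, 469, 465, 576, 682, 688, 689, 689], [689, 689, 675, 513, 390, 401, 423, 432, 426, 414, 473, 625, 685, 690, 690, 689], [689, 689, 683, 639, 406, 353, 361, 365, 365, 402, 544, 670, 688, 689, 689, 689], [689, 689, 688, 666, 463, 365, 338, 338, 367, 505, 663, 686, 689, 689, 689, 689], [689, 689, 686, 658, 486, 441, 416, 415, 438, 554, 680, 689, 689, 689, 689, 689], [688, 689, 673, 518, 460, 456, 455, 455, 465, 558, 678, 687, 689, 689, 689, 689], [689, 688, 672, 494, 457, 455, 457, 456, 468, 538, 651, 672, 686, 689, 688, 689], [689, 687, 672, 493, 453, 456, 458, 457, 458, 470, 526, 633, 686, 687, 689, 687]]
```

Run:
```python
from h import *
go([566.1,-77.0,150],[566.1,-77,30],[566.1,-77,7.5],yw=1.731)
```

```text
tcp [ 578.6 -156.3  153.7] yaw 1.7338 w 34.9 gf 40.0 F [ 0.   0.  -0.4] t 22.02
twist first 0.005
-> [566.1 -77.  150. ] dp [2.007 0.007 0.093]
-> [566.1 -77.   30. ] dp [0. 0. 3.]
-> [566.1 -77.    7.5] dp [0.    0.    0.562]
```

Call:
play_rows:
  dp:
    - [0.6,0.005,0]
    - [0.7,0,0]
    - [0.7,0,0.3]
    - [0,0,0.8]
    - [0,0,0.7]
  twist: [0.005,0,0,0,0]
  claw: [0.3,0.3,0.3,0.3,0.3]

```text
time_s: 22.65
tcp_pos: [566.1, -76.9, 81.0]
eef_rot: [0.648, 0.762, 0.0, 0.0]
force: [0.6, -0.7, -0.7]
width: 34.8
grasp_force: 40.0
```

Call:
play_rows:
  dp:
    - [0,0,0.6]
    - [0,0,0.5]
    - [0,0,0.2]
    - [0,0,0]
    - [0,0,0]
  twist: [0,0,0,0,0]
  claw: [0.3,0.3,0.3,0.3,0.3]

```text
time_s: 23.28
tcp_pos: [566.9, -78.3, 30.2]
eef_rot: [0.648, 0.761, 0.0, 0.001]
force: [0.7, -0.0, 0.1]
width: 34.7
grasp_force: 40.0
```

Run:
```python
from h import *
go([566.1,-77.0,8])
```

```text
tcp [566.9 -78.3  30.2] yaw 1.7305 w 34.7 gf 40.0 F [ 0.7 -0.   0.1] t 23.27
-> [566.1 -77.    8. ] dp [ 0.035 -0.015  0.555]
```

Call:
play_rows:
  dp:
    - [0.035,-0.015,0.1]
    - [0,0,0.15]
    - [0,0,0.15]
    - [0,0,0.15]
    - [0,0,0]
  twist: [0,0,0,0,0]
  claw: [0.3,0.3,0.3,0.3,0.3]

```text
time_s: 23.9
tcp_pos: [565.9, -77.2, 7.6]
eef_rot: [0.649, 0.761, 0.0, 0.0]
force: [-1.3, -0.3, 7.1]
width: 34.5
grasp_force: 39.5
```

Call:
play_rows:
  dp:
    - [0,0,0]
    - [0,0,0]
  twist: [0,0]
  claw: [0.3,0.3]

```text
time_s: 24.15
tcp_pos: [565.9, -77.2, 7.6]
eef_rot: [0.649, 0.761, 0.0, 0.0]
force: [-2.0, -0.4, 7.0]
width: 34.7
grasp_force: 39.5
```

Call:
play_rows:
  dp:
    - [0,0,0]
    - [0,0,0]
    - [0,0,-0.3]
    - [0,0,-0.8]
    - [0,0,-0.9]
  twist: [0,0,0,0,0]
  claw: [0.5,0.58,0.58,0.58,0.58]

```text
time_s: 24.78
tcp_pos: [565.4, -77.0, 88.5]
eef_rot: [0.649, 0.761, -0.0, -0.0]
force: [1.9, -0.8, -0.3]
width: 49.7
grasp_force: 0.0
```

Call:
play_rows:
  dp:
    - [0,0,-0.9]
    - [0,0,-0.7]
    - [0,0,0]
    - [0,0,0]
  twist: [0,0,0,0]
  claw: [0.58,0.58,0.58,0.58]

```text
time_s: 25.28
tcp_pos: [565.3, -77.0, 151.1]
eef_rot: [0.649, 0.761, -0.0, -0.0]
force: [0.2, 0.2, -0.3]
width: 49.4
grasp_force: 0.0
```

Run:
```python
from h import *
s=snap('scene','s10.png')
go([511,250,150],yw=1.731)
d=load('s10.png'); h=cv2.cvtColor(d['image'],cv2.COLOR_RGB2HSV)
ng=~((h[...,0]>60)&(h[...,0]<88)&(h[...,1]>70)); ng=cv2.morphologyEx(ng.astype(np.uint8),cv2.MORPH_OPEN,np.ones((2,2)))
n,lab,st,ce=cv2.connectedComponentsWithStats(ng)
for k in range(1,n):
    if 150<st[k,4]<600 and 14<h[lab==k,0].mean()<40 and ce[k][0]>330: print(ce[k],'sp',fit(d,(lab==k).astype(np.float32),SPOOL,[*onz(d,*ce[k],13)[:2],0],False))
```

```text
tcp [565.1 -76.9 150.6] yaw 1.7302 w 49.6 gf 0.0 F [-0.1  0.5 -0.7] t 25.32
twist first -0.002
-> [511. 250. 150.] dp [ 8.285 -0.032  0.016]
[357.74107143 321.86309524] sp (array([493.16513161, 355.55318229,   0.        ]), np.float64(0.09542410714285714))
[333.76902174 361.77445652] sp (array([593.075101  , 374.62064132,   0.        ]), np.float64(0.10903532608695653))
```

Call:
play_rows:
  dp:
    - [0.92,0,0]
    - [0.92,0,0]
    - [0.92,0,0]
    - [0.92,0,0]
    - [0.92,0,0]
  twist: [0,0,0,0,0]
  claw: [0.6,0.6,0.6,0.6,0.6]

```text
time_s: 25.95
tcp_pos: [535.6, 105.7, 150.2]
eef_rot: [0.649, 0.761, -0.001, -0.001]
force: [0.4, -0.1, 0.0]
width: 51.0
grasp_force: 0.0
```

Call:
play_rows:
  dp:
    - [0.92,0,0]
    - [0.92,0,0]
    - [0.92,0,0]
    - [0.92,0,0]
    - [0,0,0]
  twist: [0,0,0,0,0]
  claw: [0.6,0.6,0.6,0.6,0.6]

```text
time_s: 26.58
tcp_pos: [512.0, 251.7, 150.1]
eef_rot: [0.647, 0.762, -0.001, -0.001]
force: [0.5, 0.1, 0.2]
width: 51.5
grasp_force: 0.0
```

Call:
play_rows:
  dp:
    - [0,0,0]
    - [0,0,0]
  twist: [0,0]
  claw: [0.6,0.6]

```text
time_s: 26.82
tcp_pos: [513.1, 249.0, 151.0]
eef_rot: [0.649, 0.761, -0.0, -0.0]
force: [-0.1, -0.2, -0.3]
width: 51.2
grasp_force: 0.0
```

```bash
cat >> h.py <<'E'
def bores(d,cands,z=26):
    """refine top-flange centre by template: bright wood disc r18 minus bore r6.5 on plane z"""
    h=cv2.cvtColor(d['image'],cv2.COLOR_RGB2HSV)
    ng=(~((h[...,0]>55)&(h[...,0]<110)&(h[...,1]>50))).astype(np.uint8)
    n,lab,st,ce=cv2.connectedComponentsWithStats(ng)
    for c in cands:
        u=proj(d,[*c,z]); U=np.round(u).astype(int); 
        win=lab[max(U[1]-14,0):U[1]+15,max(U[0]-14,0):U[0]+15]; ks,cs=np.unique(win[win>0],return_counts=True); k=ks[cs.argmax()]
        m=(lab==k).astype(np.uint8); cn,_=cv2.findContours(m,cv2.RETR_EXTERNAL,cv2.CHAIN_APPROX_NONE); m=cv2.drawContours(m*0,cn,-1,1,-1)
        print('spool',fit(d,m.astype(np.float32),[cyl(18,26)],[*c,0],False),'px',st[k])
E
python3 - <<'E'
from h import *
go(); d=snap('wrist','w11.png'); d['fish']=True
for c in([493,355],[593,374]): print(proj(d,[*c,26]))
bores(d,[[493,354],[593,373]])
cv2.imwrite('pics/w11b.png',cv2.resize(d['image'][:,:,::-1],(640,480),interpolation=cv2.INTER_CUBIC))
E
```

```text
tcp [513.1 249.  151. ] yaw 1.7292 w 51.2 gf 0.0 F [-0.1 -0.2 -0.3] t 26.82
[253.39433342  68.63078002]
[363.92850903  70.73611999]
spool (array([493.11987974, 352.93876775,   0.        ]), np.float64(0.06146805455850682)) px [ 233   49   41   59 1357]
spool (array([593.33439744, 372.39190673,   0.        ]), np.float64(0.038363636363636364)) px [ 339   53   44   41 1375]
```

View pics/w11b.png

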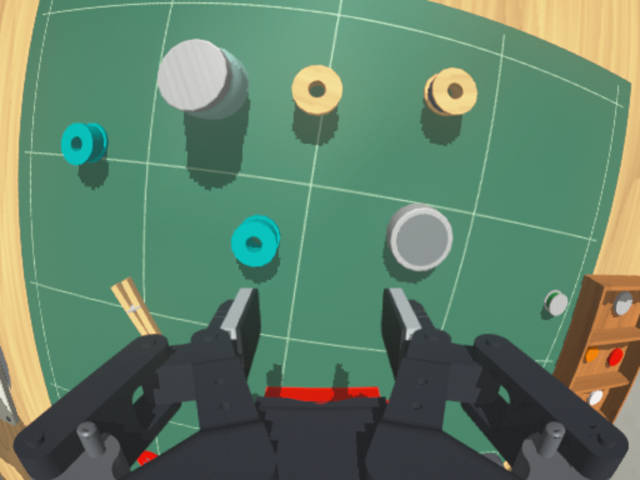

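Run:
```python
from h import *
d=load('w11.png',True); print(onz(d,317*.8,89*.8,26),onz(d,455.5*.8,90.5*.8,26))
go([493.1,353,60],[493.1,353,3],yw=1.731)
```

```text
[493.54984831 352.70166833  26.        ] [593.71026211 372.54505801  26.        ]
tcp [513.2 249.  151.1] yaw 1.729 w 51.0 gf 0.0 F [ 0.   0.5 -0.9] t 26.88
twist first -0.004
-> [493.1 353.   60. ] dp [ 2.647 -0.081  2.278]
-> [493.1 353.    3. ] dp [0.    0.    1.425]
```

Call:
play_rows:
  dp:
    - [0.8,-0.03,0]
    - [0.8,-0.03,0.2]
    - [0.8,-0.02,0.4]
    - [0.25,0,0.7]
    - [0,0,0.7]
  twist: [0,0,0,0,0]
  claw: [0.6,0.6,0.6,0.6,0.6]

```text
time_s: 27.5
tcp_pos: [493.2, 354.3, 70.5]
eef_rot: [0.648, 0.761, 0.0, 0.0]
force: [-0.3, -1.0, 0.8]
width: 51.2
grasp_force: 0.0
```

Call:
play_rows:
  dp:
    - [0,0,0.7]
    - [0,0,0.6]
    - [0,0,0.4]
    - [0,0,0]
    - [0,0,0]
  twist: [0,0,0,0,0]
  claw: [0.6,0.6,0.6,0.6,0.6]

```text
time_s: 28.12
tcp_pos: [493.3, 353.8, 3.7]
eef_rot: [0.649, 0.761, 0.0, -0.0]
force: [0.3, 0.1, -0.0]
width: 51.2
grasp_force: 0.0
```

Run:
```python
from h import *
go([493.2,352.9,3])
```

```text
tcp [493.3 353.8   3.7] yaw 1.7296 w 51.2 gf 0.0 F [ 0.3  0.1 -0. ] t 28.12
-> [493.2 352.9   3. ] dp [-0.021 -0.005  0.017]
```

Call:
play_rows:
  dp:
    - [0,0,0]
    - [0,0,0]
    - [0,0,0]
    - [0,0,0]
    - [0,0,0]
  twist: [0,0,0,0,0]
  claw: [0.4,0.3,0.3,0.3,0.3]
  newtons: 40

```text
time_s: 28.75
tcp_pos: [493.3, 354.1, 4.2]
eef_rot: [0.649, 0.761, 0.0, 0.0]
force: [-1.0, -2.0, 5.3]
width: 35.3
grasp_force: 39.8
```

Call:
play_rows:
  dp:
    - [0,0,-0.3]
    - [0,0,-0.8]
    - [0,0,-0.9]
    - [0,0,-0.9]
    - [0,0,-0.85]
  twist: [0,0,0,0,0]
  claw: [0.3,0.3,0.3,0.3,0.3]

```text
time_s: 29.38
tcp_pos: [492.8, 354.2, 155.4]
eef_rot: [0.648, 0.761, 0.0, 0.0]
force: [0.1, 0.9, -0.0]
width: 35.2
grasp_force: 40.0
```

Call:
play_rows:
  dp:
    - [-0.5,0,0]
    - [-0.9,0,0]
    - [-0.9,0,0]
    - [-0.9,0,0]
    - [-0.9,0,0]
  twist: [0,0,0,0,0]
  claw: [0.3,0.3,0.3,0.3,0.3]

```text
time_s: 30.0
tcp_pos: [518.6, 190.4, 152.8]
eef_rot: [0.649, 0.761, -0.0, -0.0]
force: [0.5, 0.2, 0.3]
width: 35.4
grasp_force: 40.0
```

Call:
play_rows:
  dp:
    - [-0.9,0,0]
    - [-0.9,0,0]
    - [-0.9,0,0]
    - [-0.9,0,0]
    - [-0.9,0,0]
  twist: [0,0,0,0,0]
  claw: [0.3,0.3,0.3,0.3,0.3]

```text
time_s: 30.62
tcp_pos: [547.0, 12.8, 152.8]
eef_rot: [0.649, 0.761, -0.0, -0.0]
force: [-0.0, -0.6, -0.8]
width: 34.7
grasp_force: 40.0
```

Call:
play_rows:
  dp:
    - [0,0,0]
    - [0,0,0]
    - [0,0,0]
  twist: [0,0,0]
  claw: [0.3,0.3,0.3]

```text
time_s: 31.0
tcp_pos: [547.3, 15.2, 153.2]
eef_rot: [0.648, 0.761, -0.0, -0.0]
force: [0.1, 0.3, -0.5]
width: 35.2
grasp_force: 40.0
```

```bash
cat >> h.py <<'E'
def inhand(d):
    """row/col shift of held spool relative to w9 (px view), by phase-free template match"""
    a=load('w9.png',True)['image']; b=d['image']; t=a[255:300,215:300].copy()
    r=cv2.matchTemplate(b[240:315,205:310],t,cv2.TM_CCOEFF_NORMED); _,v,_,l=cv2.minMaxLoc(r); print('inhand shift',l[0]-10,l[1]-15,round(v,3))
    for im in(a,b):
        h=cv2.cvtColor(im,cv2.COLOR_RGB2HSV); m=((h[...,0]>8)&(h[...,0]<28)&(h[...,1]>60)&(h[...,2]>120))
        col=m[255:310,252:262].mean(1)>.5; row=m[266:270,200:310].mean(0)>.5
        print('last wood row',255+np.where(col)[0].max(),'cols',200+np.where(row)[0].min(),200+np.where(row)[0].max())
E
python3 - <<'E'
from h import *
go([558.7,-31.3,150],[558.7,-31.3,30],yw=1.731); d=snap('wrist','w12.png'); inhand(d)
E
```

```text
tcp [547.3  15.2 153.2] yaw 1.7312 w 35.2 gf 40.0 F [ 0.1  0.3 -0.5] t 31.0
twist first 0.0
-> [558.7 -31.3 150. ] dp [-1.194  0.097  0.079]
-> [558.7 -31.3  30. ] dp [0. 0. 3.]
inhand shift 0 2 0.884
last wood row 296 cols 219 293
last wood row 298 cols 219 294
```

Call:
play_rows:
  dp:
    - [-0.6,0.05,0]
    - [-0.575,0.047,0]
    - [0,0,0.8]
    - [0,0,0.8]
    - [0,0,0.8]
  twist: [0,0,0,0,0]
  claw: [0.3,0.3,0.3,0.3,0.3]

```text
time_s: 31.68
tcp_pos: [558.9, -30.6, 56.5]
eef_rot: [0.648, 0.762, 0.0, 0.0]
force: [-0.6, -0.9, -0.2]
width: 35.5
grasp_force: 40.0
```

Call:
play_rows:
  dp:
    - [0,0,0.65]
    - [0,0,0]
    - [0,0,0]
    - [0,0,0]
  twist: [0,0,0,0]
  claw: [0.3,0.3,0.3,0.3]

```text
time_s: 32.17
tcp_pos: [559.7, -31.3, 32.6]
eef_rot: [0.648, 0.761, 0.001, 0.001]
force: [1.3, -0.3, 0.2]
width: 35.1
grasp_force: 40.0
```

Run:
```python
from h import *
go([558.6,-30.6,7.8])
```

```text
tcp [559.7 -31.3  32.6] yaw 1.7306 w 35.1 gf 40.0 F [ 1.3 -0.3  0.2] t 32.17
-> [558.6 -30.6   7.8] dp [ 0.021 -0.025  0.619]
```

Call:
play_rows:
  dp:
    - [0.02,-0.025,0.15]
    - [0,0,0.15]
    - [0,0,0.16]
    - [0,0,0.16]
    - [0,0,0]
  twist: [0,0,0,0,0]
  claw: [0.3,0.3,0.3,0.3,0.3]

```text
time_s: 32.8
tcp_pos: [557.8, -30.9, 7.0]
eef_rot: [0.649, 0.761, -0.0, 0.0]
force: [-3.3, 0.3, 10.4]
width: 35.4
grasp_force: 42.6
```

Call:
play_rows:
  dp:
    - [0,0,0]
    - [0,0,0]
  twist: [0,0]
  claw: [0.3,0.3]

```text
time_s: 33.05
tcp_pos: [557.8, -30.9, 7.0]
eef_rot: [0.649, 0.761, -0.0, 0.0]
force: [-3.4, -0.2, 11.1]
width: 35.4
grasp_force: 42.6
```

Call:
play_rows:
  dp:
    - [0,0,0]
    - [0,0,0]
    - [0,0,-0.3]
    - [0,0,-0.8]
    - [0,0,-0.9]
  twist: [0,0,0,0,0]
  claw: [0.5,0.58,0.58,0.58,0.58]

```text
time_s: 33.67
tcp_pos: [557.6, -30.7, 87.6]
eef_rot: [0.649, 0.761, -0.0, -0.0]
force: [1.8, -0.1, -0.2]
width: 49.6
grasp_force: 0.0
```

Call:
play_rows:
  dp:
    - [0,0,-0.9]
    - [0,0,-0.7]
    - [0,0,0]
    - [0,0,0]
  twist: [0,0,0,0]
  claw: [0.58,0.58,0.58,0.58]

```text
time_s: 34.17
tcp_pos: [557.5, -30.6, 150.3]
eef_rot: [0.649, 0.761, -0.0, -0.0]
force: [-0.4, 1.1, -0.0]
width: 49.6
grasp_force: 0.0
```

Run:
```python
from h import *
s=snap('scene','s13.png')
go([560,240,150],[611,262,150],yw=1.731)
d=load('s13.png'); h=cv2.cvtColor(d['image'],cv2.COLOR_RGB2HSV)
ng=~((h[...,0]>60)&(h[...,0]<88)&(h[...,1]>70)); ng=cv2.morphologyEx(ng.astype(np.uint8),cv2.MORPH_OPEN,np.ones((2,2)))
n,lab,st,ce=cv2.connectedComponentsWithStats(ng)
for k in range(1,n):
    if 150<st[k,4]<600 and 14<h[lab==k,0].mean()<40 and ce[k][0]>280: print(ce[k],'sp',fit(d,(lab==k).astype(np.float32),SPOOL,[*onz(d,*ce[k],13)[:2],0],False))
```

```text
tcp [557.4 -30.6 149.8] yaw 1.7303 w 49.3 gf 0.0 F [-0.1 -0.3 -0.9] t 34.23
twist first -0.001
-> [560. 240. 150.] dp [ 6.668e+00  1.144e+00 -4.000e-03]
-> [611. 262. 150.] dp [0.34  1.346 0.   ]
[326.92363636 223.56363636] sp (array([351.51148235, 158.29782171,   0.        ]), np.float64(0.75))
[333.76902174 361.77445652] sp (array([593.075101  , 374.62064132,   0.        ]), np.float64(0.10903532608695653))
```

Call:
play_rows:
  dp:
    - [0.9,0.1,0]
    - [0.9,0.2,0]
    - [0.9,0.3,0]
    - [0.9,0.4,0]
    - [0.9,0.4,0]
  twist: [0,0,0,0,0]
  claw: [0.6,0.6,0.6,0.6,0.6]

```text
time_s: 34.85
tcp_pos: [584.3, 157.0, 149.4]
eef_rot: [0.649, 0.761, -0.001, -0.001]
force: [-0.2, -0.8, -0.4]
width: 51.1
grasp_force: 0.0
```

Call:
play_rows:
  dp:
    - [0.9,0.4,0]
    - [0.9,0.4,0]
    - [0.7,0.3,0]
    - [0,0,0]
    - [0,0,0]
  twist: [0,0,0,0,0]
  claw: [0.6,0.6,0.6,0.6,0.6]

```text
time_s: 35.48
tcp_pos: [611.6, 261.1, 149.5]
eef_rot: [0.649, 0.761, -0.001, -0.0]
force: [0.8, -0.6, -1.3]
width: 51.4
grasp_force: 0.0
```

Call:
play_rows:
  dp:
    - [0,0,0]
    - [0,0,0]
  twist: [0,0]
  claw: [0.6,0.6]

```text
time_s: 35.72
tcp_pos: [612.1, 260.7, 150.7]
eef_rot: [0.649, 0.761, 0.0, 0.0]
force: [-0.3, 0.6, 0.4]
width: 51.3
grasp_force: 0.0
```

Run:
```python
from h import *
go([593.4,372.4,60],[593.4,372.4,3],yw=1.731); d=snap('wrist','w14.png'); d['fish']=True
bores(d,[[593.4,372.5]])
u=proj(d,[593.4,372.4,26]).round().astype(int); g=cv2.cvtColor(d['image'],cv2.COLOR_RGB2GRAY)
w=g[u[1]-9:u[1]+10,u[0]-9:u[0]+10].astype(float); m=(w<140); yy,xx=np.nonzero(m); print(u,m.sum(), onz(d,u[0]-9+xx.mean(),u[1]-9+yy.mean(),24))
```

```text
tcp [612.1 260.7 150.7] yaw 1.7292 w 51.3 gf 0.0 F [-0.3  0.6  0.4] t 35.73
twist first -0.003
-> [593.4 372.4  60. ] dp [ 2.831 -0.017  2.267]
-> [593.4 372.4   3. ] dp [0.    0.    1.425]
spool (array([593.32032383, 372.22997754,   0.        ]), np.float64(0.045614193083573486)) px [ 236   43   41   43 1345]
[256  63] 136 [593.24892846 372.69097792  24.        ]
```

Call:
play_rows:
  dp:
    - [0.8,-0.01,0]
    - [0.8,0,0.2]
    - [0.8,0,0.4]
    - [0.41,0,0.7]
    - [0,0,0.7]
  twist: [0,0,0,0,0]
  claw: [0.6,0.6,0.6,0.6,0.6]

```text
time_s: 36.4
tcp_pos: [593.6, 373.6, 69.9]
eef_rot: [0.648, 0.762, 0.0, 0.0]
force: [-0.3, -0.9, -0.8]
width: 51.0
grasp_force: 0.0
```

Call:
play_rows:
  dp:
    - [0,0,0.7]
    - [0,0,0.6]
    - [0,0,0.39]
    - [0,0,0]
    - [0,0,0]
  twist: [0,0,0,0,0]
  claw: [0.6,0.6,0.6,0.6,0.6]

```text
time_s: 37.02
tcp_pos: [594.5, 372.7, 3.9]
eef_rot: [0.649, 0.761, 0.001, 0.0]
force: [0.2, 0.2, -0.3]
width: 51.0
grasp_force: 0.0
```

Call:
play_rows:
  dp:
    - [0,0,0]
    - [0,0,0]
    - [0,0,0]
    - [0,0,0]
    - [0,0,0]
  twist: [0,0,0,0,0]
  claw: [0.4,0.3,0.3,0.3,0.3]
  newtons: 40

```text
time_s: 37.65
tcp_pos: [594.6, 372.9, 4.4]
eef_rot: [0.649, 0.761, 0.001, 0.001]
force: [-0.7, -0.6, 6.6]
width: 34.4
grasp_force: 40.2
```

Call:
play_rows:
  dp:
    - [0,0,-0.3]
    - [0,0,-0.8]
    - [0,0,-0.9]
    - [0,0,-0.9]
    - [0,0,-0.85]
  twist: [0,0,0,0,0]
  claw: [0.3,0.3,0.3,0.3,0.3]

```text
time_s: 38.28
tcp_pos: [593.8, 372.5, 155.1]
eef_rot: [0.649, 0.761, 0.0, 0.0]
force: [0.5, -0.9, -0.1]
width: 34.3
grasp_force: 39.9
```

Run:
```python
from h import *
go([544,59.6,155],[551.4,14.1,155],yw=1.731)
```

```text
tcp [593.8 372.5 155.1] yaw 1.7303 w 34.3 gf 39.9 F [ 0.5 -0.9 -0.1] t 38.27
twist first -0.001
-> [544.   59.6 155. ] dp [-7.524e+00 -2.476e+00  2.000e-03]
-> [551.4  14.1 155. ] dp [-1.152e+00  1.000e-03  0.000e+00]
```

Call:
play_rows:
  dp:
    - [-0.7,-0.5,0]
    - [-0.8,-0.5,0]
    - [-0.8,-0.5,0]
    - [-0.8,-0.5,0]
    - [-0.8,-0.475,0]
  twist: [0,0,0,0,0]
  claw: [0.3,0.3,0.3,0.3,0.3]

```text
time_s: 38.9
tcp_pos: [520.2, 201.8, 153.7]
eef_rot: [0.648, 0.761, 0.0, 0.0]
force: [1.3, -0.6, 0.3]
width: 34.1
grasp_force: 40.0
```

Call:
play_rows:
  dp:
    - [-0.8,0,0]
    - [-0.8,0,0]
    - [-0.8,0,0]
    - [-0.8,0,0]
    - [-0.8,0,0]
  twist: [0,0,0,0,0]
  claw: [0.3,0.3,0.3,0.3,0.3]

```text
time_s: 39.52
tcp_pos: [546.4, 43.8, 153.8]
eef_rot: [0.649, 0.761, 0.0, 0.0]
force: [0.7, 0.5, -0.8]
width: 34.4
grasp_force: 40.0
```

Call:
play_rows:
  dp:
    - [-0.7,0,0]
    - [0,0,0]
    - [0,0,0]
    - [0,0,0]
    - [0,0,0]
  twist: [0,0,0,0,0]
  claw: [0.3,0.3,0.3,0.3,0.3]

```text
time_s: 40.15
tcp_pos: [550.6, 17.9, 153.0]
eef_rot: [0.648, 0.762, 0.0, 0.0]
force: [0.1, -0.8, -0.6]
width: 34.5
grasp_force: 40.0
```

Run:
```python
from h import *
go([551.4,14.2,150],[551.4,14.2,30],yw=1.731); d=snap('wrist','w15.png'); inhand(d)
```

```text
tcp [550.6  17.9 153. ] yaw 1.7313 w 34.5 gf 40.0 F [ 0.1 -0.8 -0.6] t 40.15
twist first 0.001
-> [551.4  14.2 150. ] dp [-0.094  0.004  0.075]
-> [551.4  14.2  30. ] dp [0. 0. 3.]
inhand shift 0 0 0.88
last wood row 296 cols 219 293
last wood row 297 cols 220 292
```

Call:
play_rows:
  dp:
    - [-0.1,0.004,0.3]
    - [0,0,0.7]
    - [0,0,0.8]
    - [0,0,0.8]
    - [0,0,0.45]
  twist: [0,0,0,0,0]
  claw: [0.3,0.3,0.3,0.3,0.3]

```text
time_s: 40.83
tcp_pos: [550.4, 13.2, 28.5]
eef_rot: [0.649, 0.761, -0.001, -0.001]
force: [0.3, 0.3, -0.4]
width: 34.3
grasp_force: 40.0
```

Call:
play_rows:
  dp:
    - [0,0,0]
    - [0,0,0]
    - [0,0,0]
  twist: [0,0,0]
  claw: [0.3,0.3,0.3]

```text
time_s: 41.2
tcp_pos: [552.1, 13.2, 31.7]
eef_rot: [0.649, 0.761, 0.0, 0.001]
force: [0.1, 1.3, -0.1]
width: 34.0
grasp_force: 40.0
```

Run:
```python
from h import *
go([551.4,14.0,7.5])
```

```text
tcp [552.1  13.2  31.7] yaw 1.7303 w 34.0 gf 40.0 F [ 0.1  1.3 -0.1] t 41.2
-> [551.4  14.    7.5] dp [ 0.024 -0.013  0.606]
```

Call:
play_rows:
  dp:
    - [0.024,-0.013,0.15]
    - [0,0,0.15]
    - [0,0,0.15]
    - [0,0,0.16]
    - [0,0,0]
  twist: [0,0,0,0,0]
  claw: [0.3,0.3,0.3,0.3,0.3]

```text
time_s: 41.82
tcp_pos: [551.2, 14.1, 6.9]
eef_rot: [0.649, 0.761, 0.0, 0.0]
force: [-0.9, 2.2, 7.5]
width: 34.1
grasp_force: 39.6
```

Call:
play_rows:
  dp:
    - [0,0,0]
    - [0,0,0]
  twist: [0,0]
  claw: [0.3,0.3]

```text
time_s: 42.08
tcp_pos: [551.2, 14.0, 6.9]
eef_rot: [0.649, 0.761, 0.0, 0.0]
force: [-2.4, 0.4, 7.3]
width: 34.2
grasp_force: 39.7
```

Call:
play_rows:
  dp:
    - [0,0,0]
    - [0,0,0]
    - [0,0,-0.3]
    - [0,0,-0.8]
    - [0,0,-0.9]
  twist: [0,0,0,0,0]
  claw: [0.5,0.58,0.58,0.58,0.58]

```text
time_s: 42.7
tcp_pos: [550.6, 14.1, 87.7]
eef_rot: [0.649, 0.761, -0.0, -0.0]
force: [1.3, -0.1, -0.6]
width: 49.2
grasp_force: 0.0
```

Call:
play_rows:
  dp:
    - [0,0,-0.9]
    - [0,0,-0.9]
    - [0,0,0]
    - [0,0,0]
  twist: [0,0,0,0]
  claw: [0.4,0,0,0]

```text
time_s: 43.2
tcp_pos: [550.6, 14.2, 158.4]
eef_rot: [0.649, 0.761, -0.0, -0.0]
force: [0.1, 0.1, -0.0]
width: 0.1
grasp_force: 0.0
```

Run:
```python
from h import *
s=snap('scene','s16.png'); d=load('s0.png'); f=.64
for n,u,v in(('box',182,385),('box2',88,440),('puck',222,393),('puck2',241,430),('cone',212,290)): print(n,onz(d,u*f,v*f,0)[:2].round())
h=np.array([555,-8.5]); x=np.array([np.cos(.16),np.sin(.16)])
B=h+130*x; go([*B,158],[*B,100],yw=1.731)
# lid angle check from scene: project lid corners at 1.8
d=load('s16.png'); t=1.8; y=np.array([-x[1],x[0]])
for q in((-110,0),(-110,24)):
  for yy in(-100,100):
    w=h+55*x+(q[0]*np.cos(t)+q[1]*np.sin(t))*x+yy*y; print(q,yy,proj(d,[*w,24-q[0]*np.sin(t)+q[1]*np.cos(t)]).round(1), w.round())
im=d['image'].astype(int); red=(im[...,0]>110)&(im[...,1]<70)&(im[...,2]<70); red[:, :170]=0; red[320:]=0
yy,xx=np.nonzero(red); print(xx.min(),yy[xx==xx.min()].mean(),yy.max(),xx[yy==yy.max()].mean(),xx.max(),yy.min())
```

```text
box [ 792. -159.]
box2 [ 942. -171.]
puck [ 752. -106.]
puck2 [763. -34.]
cone [ 658. -289.]
tcp [550.4  14.2 157.8] yaw 1.7302 w -0.0 gf 0.0 F [ 0.2  0.6 -0.3] t 43.25
twist first -0.001
-> [683.3  12.2 158. ] dp [-0.579  3.274 -0.004]
-> [683.3  12.2 100. ] dp [0.   0.   1.45]
(-110, 0) -100 [169.4 202. ] [650. -94.]
(-110, 0) 100 [236.8 253.4] [618. 103.]
(-110, 24) -100 [162.2 210. ] [673. -91.]
(-110, 24) 100 [229.4 262.6] [641. 107.]
170 209.5 272 238.0 275 165
```

Call:
play_rows:
  dp:
    - [-0.2,0.7,0]
    - [-0.2,0.8,0]
    - [-0.18,0.8,0]
    - [0,0.8,0]
    - [0,0.17,0]
  twist: [0,0,0,0,0]
  claw: [0,0,0,0,0]

```text
time_s: 43.88
tcp_pos: [684.5, 12.1, 156.2]
eef_rot: [0.648, 0.761, -0.001, -0.001]
force: [-0.4, 0.8, 0.1]
width: 0.4
grasp_force: 0.0
```

Call:
play_rows:
  dp:
    - [0,0,0.3]
    - [0,0,0.6]
    - [0,0,0.55]
    - [0,0,0]
    - [0,0,0]
  twist: [0,0,0,0,0]
  claw: [0,0,0,0,0]

```text
time_s: 44.5
tcp_pos: [683.4, 11.9, 101.2]
eef_rot: [0.649, 0.761, 0.0, 0.0]
force: [0.1, 0.0, -0.4]
width: 0.2
grasp_force: 0.0
```

Run:
```python
from h import *
s=robot.get_state(); p=np.array(s['tcp_pos']); x=np.array([np.cos(.16),np.sin(.16)]); r=(p[:2]-[555,-8.5])@x-55; print('rel hinge',r,p[2]-24,s['force'])
q=np.array([r,p[2]-24])
for t in np.r_[1.57:-.01:-.1]:
    c=np.array([-85*np.cos(t)+24*np.sin(t)+14,85*np.sin(t)+24*np.cos(t)]); print(round(t,2),((c-q)/40*[1,-1]).round(2),c.round(1)); q=c
```

```text
rel hinge 75.01317815714003 77.16759822339743 [ 0.08064941  0.02175636 -0.37930866]
1.57 [-0.93 -0.2 ] [37.9 85. ]
1.47 [-0.22 -0.05] [29.3 87. ]
1.37 [-0.22 -0.03] [20.6 88.1]
1.27 [-0.22 -0.01] [11.7 88.3]
1.17 [-0.22  0.02] [ 2.9 87.6]
1.07 [-0.22  0.04] [-5.8 86.1]
0.97 [-0.21  0.06] [-14.3  83.7]
0.87 [-0.21  0.08] [-22.5  80.4]
0.77 [-0.2  0.1] [-30.3  76.4]
0.67 [-0.19  0.12] [-37.7  71.6]
0.57 [-0.17  0.14] [-44.6  66.1]
0.47 [-0.16  0.15] [-50.9  59.9]
0.37 [-0.14  0.17] [-56.6  53.1]
0.27 [-0.12  0.18] [-61.5  45.8]
0.17 [-0.1   0.19] [-65.7  38. ]
0.07 [-0.08  0.2 ] [-69.1  29.9]
```

Call:
play_rows:
  dp:
    - [0,-0.25,0]
    - [0,-0.25,-0.05]
    - [0,-0.22,-0.1]
    - [0,-0.21,-0.05]
    - [0,-0.22,-0.05]
  twist: [0,0,0,0,0]
  claw: [0,0,0,0,0]

```text
time_s: 45.12
tcp_pos: [637.9, 4.6, 111.0]
eef_rot: [0.649, 0.761, 0.0, 0.0]
force: [0.8, -0.1, -0.0]
width: 0.2
grasp_force: 0.9
```

Call:
play_rows:
  dp:
    - [0,-0.22,-0.03]
    - [0,-0.22,-0.01]
    - [0,-0.22,0.02]
    - [0,-0.22,0.04]
    - [0,-0.21,0.06]
  twist: [0,0,0,0,0]
  claw: [0,0,0,0,0]

```text
time_s: 45.75
tcp_pos: [594.6, -2.4, 107.2]
eef_rot: [0.649, 0.761, -0.0, 0.0]
force: [0.7, -0.1, 3.0]
width: 0.1
grasp_force: 1.0
```

Call:
play_rows:
  dp:
    - [0,-0.21,0.08]
    - [0,-0.2,0.1]
    - [0,-0.19,0.12]
    - [0,-0.17,0.14]
    - [0,-0.16,0.15]
  twist: [0,0,0,0,0]
  claw: [0,0,0,0,0]

```text
time_s: 46.38
tcp_pos: [557.9, -8.2, 83.2]
eef_rot: [0.649, 0.761, -0.0, -0.0]
force: [0.3, 0.8, 2.3]
width: 0.1
grasp_force: 0.8
```

Run:
```python
from h import *
s=robot.get_state(); p=np.array(s['tcp_pos']); x=np.array([np.cos(.16),np.sin(.16)]); r=(p[:2]-[555,-8.5])@x-55; print('rel hinge',r,p[2]-24,s['force'])
```

```text
rel hinge -52.0970539696239 59.16742590214879 [0.32113094 0.80713461 2.25748357]
```

Call:
play_rows:
  dp:
    - [0,-0.13,0.16]
    - [0,-0.13,0.17]
    - [0,-0.12,0.18]
    - [0,-0.12,0.18]
    - [0,-0.1,0.15]
  twist: [0,0,0,0,0]
  claw: [0,0,0,0,0]

```text
time_s: 47.0
tcp_pos: [534.4, -12.0, 49.5]
eef_rot: [0.649, 0.761, -0.0, -0.0]
force: [0.3, 1.2, 0.7]
width: -0.0
grasp_force: 0.4
```

Call:
play_rows:
  dp:
    - [0,-0.15,0.04]
    - [0,0,0.04]
    - [0,0,0]
    - [0,0,0]
  twist: [0,0,0,0]
  claw: [0,0,0,0]

```text
time_s: 47.5
tcp_pos: [528.3, -13.0, 47.9]
eef_rot: [0.649, 0.761, -0.0, 0.0]
force: [-5.2, -0.9, 12.1]
width: 0.2
grasp_force: 6.6
```

Run:
```python
from h import *
s=robot.get_state(); p=np.array(s['tcp_pos']); x=np.array([np.cos(.16),np.sin(.16)]); r=(p[:2]-[555,-8.5])@x-55; print('rel hinge',r,p[2]-24,s['force'])
```

```text
rel hinge -82.03476978893792 23.940160373505336 [-5.17798589 -0.93466763 12.06220774]
```

Call:
play_rows:
  dp:
    - [0,0,0]
    - [0,0,-0.4]
    - [0,0,-0.9]
    - [0,-0.3,-0.9]
    - [0,-0.8,-0.9]
  twist: [0,0,0,0,0]
  claw: [0,0,0,0,0]

```text
time_s: 48.12
tcp_pos: [485.4, -20.0, 171.8]
eef_rot: [0.648, 0.761, -0.0, 0.0]
force: [1.0, -0.7, 1.0]
width: -0.2
grasp_force: 0.0
```

Call:
play_rows:
  dp:
    - [-0.8,-0.8,0]
    - [-0.9,-0.6,0]
    - [-0.9,0,0]
    - [-0.9,0,0]
    - [0,0,0]
  twist: [0,0,0,0,0]
  claw: [0,0,0,0,0]

```text
time_s: 48.75
tcp_pos: [452.3, -168.9, 170.7]
eef_rot: [0.65, 0.76, -0.0, 0.0]
force: [0.5, 0.2, 0.1]
width: 0.2
grasp_force: 0.0
```

Run:
```python
from h import *
go(); s=snap('scene','s20.png'); e=snap('side','d20.png'); w=snap('wrist','w20.png')
sc=cv2.resize(s['image'][100:384,120:440],(400,355)); si=cv2.resize(e['image'][110:310,240:480],(400,333)); wr=cv2.resize(w['image'],(400,300))
a=np.vstack([sc,np.zeros((245,400,3),np.uint8)]); b=np.vstack([si[:300],wr]); cv2.imwrite('pics/fin.png',np.hstack([a,b])[:,:,::-1])
d=load('s20.png'); im=d['image'].astype(int); h=cv2.cvtColor(d['image'],cv2.COLOR_RGB2HSV)
ng=~((h[...,0]>60)&(h[...,0]<88)&(h[...,1]>70)); ng=cv2.morphologyEx(ng.astype(np.uint8),cv2.MORPH_OPEN,np.ones((2,2)))
n,lab,st,ce=cv2.connectedComponentsWithStats(ng); k=lab[228,230]; print(st[k])
c=cv2.morphologyEx((lab==k).astype(np.uint8),cv2.MORPH_CLOSE,np.ones((9,9))).astype(np.float32); print(fit(d,c,CASE,[555,-6,.16]))
```

```text
tcp [ 452.3 -168.9  170.7] yaw 1.7274 w 0.2 gf 0.0 F [0.5 0.2 0.1] t 48.75
[ 184  187   93   84 4097]
(array([ 5.54738156e+02, -6.39115806e+00,  1.56300354e-01]), np.float64(0.029091408347571394))
```

View pics/fin.png

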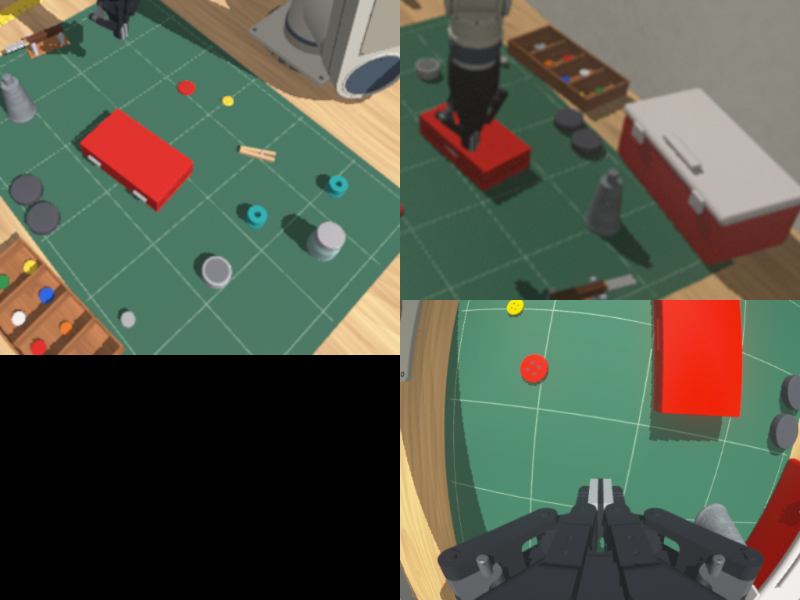

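The final picture shows the case shut, with its outline matching the start (4097 px against 4096). No wooden spool is left on the table, and the opener lies on its rest.

```bash
python3 -c "
from cell import robot
print(robot.close_job())"
```

```text
the job is handed in; nothing more can be done
None
```

I pried the case open with the opener and swung the lid fully back. The three spools present are pushed down on pins 1–3, the case is shut again, the opener lies across both bars of its rest, and the job is handed in at about 49 s; no verdict was returned.

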